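# Check two edges of a bearing plate on the inclined rest

## Robot

A 6-joint arm with a two-finger parallel gripper is mounted at the origin on the work surface. World frame = base frame: x ahead of the robot, y to its left, z up, the work surface at z = 0. Lengths are in m, angles in rad, forces in N, time in s.
With the tool pointing down it reaches from about 0.375 to 0.75 m from the base axis. Payload 9 kg.
Tool frame: the origin (TCP) lies at the very end of the fingers, on their centre line; the grasp point (between the pads) lies 19 mm behind it; z points along the fingers, y is the direction in which the jaws open and shut (so a half turn about z gives the same grasp; the last joint's range is limited). The gripper opens to 85 mm and grips with 20 to 120 N. Pads are 22 mm wide; open, the fingers measure 114 mm over their backs; the gripper's body (76 mm by 85 mm) begins 54 mm behind the grasp point. The pads swing forward as they close: fully open they stand 13 mm farther back than shut.
Start: joints at [0.975, 0.104, 0.097, 1.564, 0, 1.353], TCP at [0.221, 0.558, 0.231] pointing down, gripper open.
Joint ranges: [-2.99, 2.99], [-0.84, 1.86], [-1.1, 1.16], [-1.84, 2.11], [-1.51, 1.56], [-3.14, 3.14]. Speed limits (rad/s): [2.22, 2.22, 2.57, 3.14, 3.14, 3.14].

## Interface

Orientations are given as a rotation vector (axis times angle).
In Python, from cell import * gives the robot as it stands.
- The arm moves only by the tool send_rows, never from a script. Its argument "plan" is a list of rows, each a list of 5 numbers: the shift along the tool's x, y, z each as a share of 0.6 m, from -1 to 1, then the turn about the tool's z as a share of 360 degrees, from -1 to 1, then the opening in per cent of the stroke, from 0 (shut) to 100 (fully open). In form: [[x, y, z, yaw, gripper], ...]. A call has 1 to 10 rows; each row shifts and turns the pose as measured when the row begins, along the tool's axes as they then stand; what a row does not reach is not made up. A row lasts 1/10 s, in which the tool goes at most 50 mm and 8.59 degrees, less where a joint would pass 70% of its speed; a pose out of reach is approached as far as the arm can. A call with a number of a shift or a turn outside -1 to 1 is refused whole. A call with a gripper value outside its range is refused whole. The fingers move at their own pace and stop on an object; "squeeze" is the grip in N (left out, the last holds). Time passes only in rows, so rows that do not move let the fingers close. It gives the time, the measured TCP pose, the force and the opening at its end, in the units of the state.
- state(): the state, without advancing time (a new reading comes with each control period).
- capture(name): name is "scene" or "side" or "wrist"; returns a dict with "frame" (420x560x3 uint8, blue, green, red), "K" (3x3 intrinsics, pixels), "xyz" and "rotation" of the camera in the world. Camera axes: x right, y down, z forward; pixel columns grow to the right and rows downward; lengths in m; the calibration is good to about 2 mm. A picture is of the moment at which its call begins. There is no depth.
- sign_off(): hands the job in, once; it reports no verdict.
The state is a dict: "clock": time; "joint_pos": joint angles; "joint_vel": joint speeds; "tau": joint torques, N m; "eef_pos": TCP position; "ee_rot": TCP orientation; "ft_force": force on the tool from outside, world axes, zero at the start; "ft_torque": the same for the moment, N m; "gripper_width": opening from 0.0 (shut) to 1.0 (fully open).
Only numpy, scipy, OpenCV 4.12 (cv2) and the standard library are available. Lean on these libraries where they do the work, as an engineer would, in place of code of your own. Each camera call takes 0.05 s, during which the arm holds its last target. There are 200 camera calls.

## Task

Check the bearing plate on the inclined rest: set it down flat on the sloping bar, centred, with one of its long edges against the low stop, and let go of it. Then turn it a quarter turn and set it back on the bar in the same way with one of its short edges against the stop. Lower it onto the bar gently both times, never letting it drop, and leave the carriage, wrench and spare plate next to it where they are.

Things in the scene. Friction and masses are not known exactly. Their poses are not given: they have to be found in the camera images.
- plate: Bare aluminium bearing plate, loose, 0.22 to 0.45 kg: flange 90 mm (x) by 70 mm (y), 12 mm thick, with a square boss 40 x 40 mm, 32 mm high, centred on top (44 mm high in all; round dark bore in the boss). Origin: centre of the underside. x along the long edges, y along the short ones, z up through the boss. Starts flat on the table, boss up. Grip it by the boss.
- rest: The inclined rest, fixed to the table: a dark steel base 150 x 100 x 10 mm with two posts that carry a sloping aluminium bar. Origin: centre of the base's underside; x points horizontally from the bar's low end to its high end (within 0.35 rad of away from the robot), z up.
- cradle: The rest's sloping bar, 116 mm long, 46 mm wide, 14 mm thick, rising at 30 degrees; narrower than the plate. Origin: on its top face at the low end, mid-width, where the top face meets the stop, 60 mm above the table. x up the slope, y across (level), z square out of the top face. Plate's origin here when seated: x = 35 mm (long edge at the stop) or 45 mm (short edge), y = z = 0.
- stop (a point): Middle of the top edge of the stop's face: a steel plate at the bar's low end, 64 mm wide (across the bar) and 6 mm thick, whose face stands square to the bar 9 mm above its top face. Axes as the bar's.
- carriage: Bystander: steel rail carriage with black ends, 72 x 46 x 22 mm, loose. Origin: centre of the underside.
- wrench: Bystander: steel wrench lying on the table, loose, about 180 mm long, under 20 mm high. Origin: below its middle.
- spare: Bystander: flat aluminium plate without a boss, 110 x 70 x 10 mm, loose. Origin: centre of the underside.

How it is judged:
On the way:
1. The plate lies flat on the sloping bar with a long edge against the stop (gap under 5 mm, edge within 5 degrees of the stop's line), centred across the bar within 12 mm, released and still for 0.3 s (x of plate in the frame of cradle between 0.031 and 0.04 m and y of plate in the frame of cradle between -0.012 and 0.012 m and z of plate in the frame of cradle between -0.003 and 0.004 m and angle between the z axis of plate and the z axis of cradle, either way round below 0.07 rad and angle between the x axis of plate and the y axis of cradle, either way round below 0.1 rad and contact force between plate and the fingers below 0.1 N and linear speed of plate below 0.01 m/s and angular speed of plate below 0.1 rad/s), for 0.3 s.
At the end, for the whole second after the job is handed in: The plate lies flat on the sloping bar (within 4 degrees) with a short edge against the stop (gap under 5 mm, edge within 5 degrees of the stop's line), centred across the bar within 12 mm, boss up, released and at rest (x of plate in the frame of cradle between 0.041 and 0.05 m and y of plate in the frame of cradle between -0.012 and 0.012 m and z of plate in the frame of cradle between -0.003 and 0.004 m and angle between the z axis of plate and the z axis of cradle, either way round below 0.07 rad and angle between the y axis of plate and the y axis of cradle, either way round below 0.1 rad and contact force between plate and the fingers below 0.1 N and linear speed of plate below 0.01 m/s and angular speed of plate below 0.1 rad/s); the robot touches nothing.
It fails at once if The plate is dropped: it falls freely by more than about 10 mm (it is faster than 0.45 m/s while the fingers do not touch it) (linear speed of plate above 0.45 m/s and contact force between plate and the fingers below 0.1 N).
It fails at once if Anything is pressed on the sloping bar or its stop with more than 100 N (contact force between cradle and anything else above 100 N).
It fails at once if The rail carriage is moved by more than 20 mm (distance of carriage from where it was at the start of the episode above 0.02 m).
It fails at once if The wrench is moved by more than 20 mm (distance of wrench from where it was at the start of the episode above 0.02 m).
It fails at once if The spare plate is moved by more than 20 mm (distance of spare from where it was at the start of the episode above 0.02 m).
It also fails if it takes over 61 s, if anything falls off the work surface, if the arm or the gripper's body presses on something with over 40 N, if the wrist force passes 120 N, or if a joint passes its speed limit or range.

## Working session

There is one attempt and no reset: what is moved stays moved. The work goes in short steps, Python scripts to look and compute and a tool call to move; the robot and the scene stay as the last step left them, time stands still between calls to the robot, and variables do not carry over. Pictures are saved under pics/ and viewed, on a budget of 10 in all, crops included, one or two more only if the job needs it, and the job is handed in when it is done.

Besides the shell and the picture viewer there is one more tool, called after ">>>" as name(argument=value, ...), one argument or row to a line, values as JSON. send_rows: Moves the arm, as the interface text tells. Its arguments: {"type":"object","properties":{"plan":{"type":"array"},"squeeze":{"type":"number"}},"required":["plan"]}

```bash
ls; mkdir -p pics; python3 - <<'E'
from cell import *
import cv2,numpy as np
print(state())
for n in ["scene","side"]:
    c=capture(n); cv2.imwrite(f"pics/{n}0.png",c["frame"]); print(n,c["K"],c["xyz"],c["rotation"])
a=cv2.imread("pics/scene0.png");b=cv2.imread("pics/side0.png")
E
```

```text
pics
{'clock': 0.0, 'joint_pos': array([ 9.75350436e-01,  1.04720943e-01,  9.64745433e-02,  1.56391830e+00,
       -6.23367646e-06,  1.35307648e+00]), 'joint_vel': array([ 1.77283806e-04,  6.07946986e-05, -2.11705930e-03,  5.50345784e-04,
       -8.21043591e-04, -1.97522640e-04]), 'tau': array([ 1.49938529e-03, -5.56933701e+01,  5.03648472e+01,  1.66824635e-02,
       -1.88865015e-04,  3.56140333e-06]), 'eef_pos': array([0.22109319, 0.55741329, 0.23051257]), 'ee_rot': array([-5.89709043e-01, -3.08520337e+00,  1.97774888e-03]), 'ft_force': array([-0.57082201, -0.64450947, -0.12509283]), 'ft_torque': array([-0.04448194,  0.00913381,  0.00369086]), 'gripper_width': 0.9988215361961116}
scene [[529.78642166   0.         287.54053729]
 [  0.         529.78642166 206.42917367]
 [  0.           0.           1.        ]] [ 1.19077163 -0.37553777  0.71048097] [-2.04316749 -1.12737906  0.52434165]
side [[384.74516553   0.         275.50842516]
 [  0.         384.74516553 216.85924159]
 [  0.           0.           1.        ]] [ 0.47929385 -0.48518773  0.51196152] [-2.25139181  0.23137126 -0.09561198]
```

View pics/scene0.png

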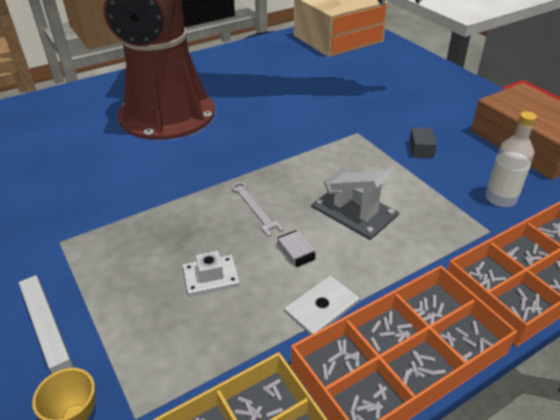

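View pics/side0.png

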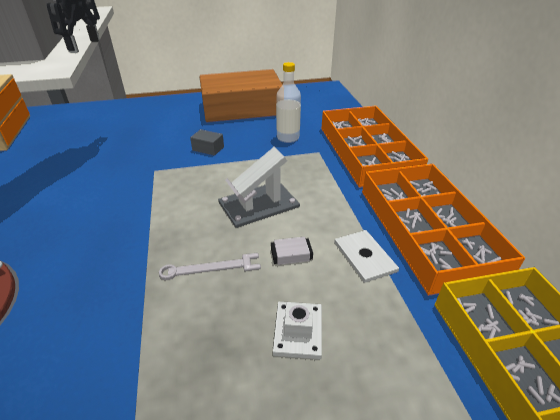

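The scene view shows the plate's bore at about (208,260), with the rest near (355,195), the wrench at (258,210), the carriage at (297,247) and the spare at (322,303). In the side view, the bore is at (299,313), the rest near (258,190), the carriage at (292,250), the spare at (366,254) and the wrench at (210,267).

```bash
cat > h.py <<'E'
import numpy as np, cv2
from scipy.spatial.transform import Rotation as R
def ray(c,p):
    d=np.linalg.inv(c["K"])@[p[0],p[1],1.]
    return np.array(c["xyz"]),R.from_rotvec(c["rotation"]).as_matrix()@d
def onz(c,p,z):
    o,d=ray(c,p); return o+d*(z-o[2])/d[2]
def tri(c1,p1,c2,p2):
    o1,d1=ray(c1,p1);o2,d2=ray(c2,p2);d1/=np.linalg.norm(d1);d2/=np.linalg.norm(d2)
    s=np.linalg.lstsq(np.c_[d1,-d2],o2-o1,rcond=None)[0]
    a=o1+s[0]*d1;b=o2+s[1]*d2
    return (a+b)/2,np.linalg.norm(a-b)
def proj(c,P):
    q=R.from_rotvec(c["rotation"]).as_matrix().T@(np.asarray(P)-c["xyz"]); q=np.array(c["K"])@q; return q[:2]/q[2]
E
python3 - <<'E'
from cell import *
from h import *
s=capture("scene");d=capture("side");w=capture("wrist")
print("wrist",w["xyz"],w["rotation"],w["K"][0])
print("boss",tri(s,(208,260),d,(299,313)), onz(d,(299,313),.044))
print("rest~",onz(d,(258,203),.01),onz(s,(355,210),.01))
for n,p in dict(carr=(292,250),spare=(366,254),w1=(167,272),w2=(256,262)).items(): print(n,onz(d,p,.01).round(3))
A=cv2.resize(d["frame"][135:235,205:315],None,fx=7,fy=6,interpolation=cv2.INTER_CUBIC)
A=cv2.resize(d["frame"][135:235,205:315],(440,400),interpolation=cv2.INTER_CUBIC)
B=cv2.resize(s["frame"][155:245,300:410],(440,360),interpolation=cv2.INTER_CUBIC)
B=cv2.copyMakeBorder(B,0,40,0,0,cv2.BORDER_CONSTANT)
O=cv2.resize(np.hstack([A,B]),(800,364))
cv2.imwrite("pics/crop1.png",np.hstack([A,B])[:, :]) if 0 else cv2.imwrite("pics/crop1.png",np.vstack([A[:300,:],B[:300,:]]))
E
```

```text
wrist [0.15231197 0.58588584 0.37417144] [2.3895948  1.62169966 0.23935958] [314.1901845    0.         275.81002967]
boss (array([ 0.5767305 , -0.15467862,  0.04599099]), np.float64(5.853538114235955e-05)) [ 0.57715156 -0.15330108  0.044     ]
rest~ [0.56793077 0.16455471 0.01      ] [0.575905   0.16926924 0.01      ]
carr [0.606 0.01  0.01 ]
spare [ 0.736 -0.028  0.01 ]
w1 [0.379 0.002 0.01 ]
w2 [ 0.536 -0.006  0.01 ]
```

View pics/crop1.png

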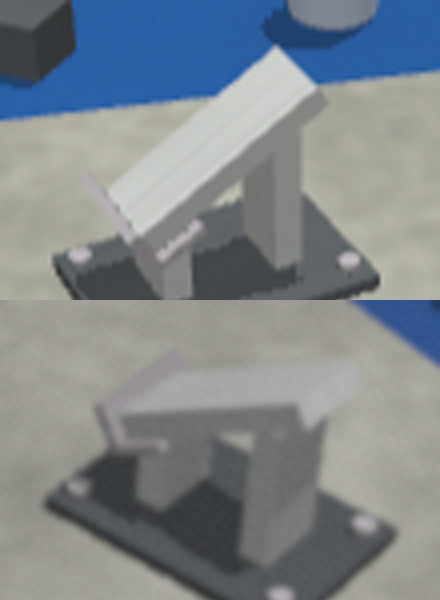

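```bash
cat >> h.py <<'E'
def yawof(st):  # tool-y heading in world
    y=R.from_rotvec(st["ee_rot"]).as_matrix()[:,1]; return np.arctan2(y[1],y[0])
def rows(st,xyz,yaw,n=None,g=100,step=.045):
    """ideal rows to bring TCP to xyz with tool-y heading yaw (world)"""
    p=np.array(st["eef_pos"]);a=yawof(st);xyz=np.array(xyz,float)
    dy=(yaw-a+np.pi)%(2*np.pi)-np.pi
    if n is None: n=max(1,int(np.ceil(max(np.linalg.norm(xyz-p)/step,abs(dy)/.14))))
    D=(xyz-p)/n; out=[]
    for i in range(n):
        b=a+dy*i/n; y=np.array([np.cos(b),np.sin(b)]); x=np.array([-y[1],y[0]])  # tool z down: x = y x z
        out.append([round(v,4) for v in (x@D[:2]/.6,y@D[:2]/.6,-D[2]/.6,-dy/n/2/np.pi,g)])
    return out
E
python3 - <<'E'
from cell import *
from h import *
s=state();M=R.from_rotvec(s["ee_rot"]).as_matrix();print(M.round(3),yawof(s))
w=capture("wrist")
print("cam in tool",M.T@(w["xyz"]-s["eef_pos"])); print(M.T@R.from_rotvec(w["rotation"]).as_matrix())
for r in rows(s,(.52,.165,.28),np.pi/2): print(r)
E
```

```text
[[-0.929  0.369 -0.   ]
 [ 0.369  0.929 -0.   ]
 [ 0.    -0.001 -1.   ]] 1.1930170847604047
cam in tool [ 0.0744958   0.0008423  -0.14332166]
[[-6.38209514e-04 -9.56923829e-01 -2.90338384e-01]
 [ 9.99999793e-01 -5.88670187e-04 -2.57964007e-04]
 [ 7.59383542e-05 -2.90338489e-01  9.56924007e-01]]
[np.float64(-0.0587), np.float64(-0.0354), np.float64(-0.0068), np.float64(-0.005), 100]
[np.float64(-0.0575), np.float64(-0.0372), np.float64(-0.0068), np.float64(-0.005), 100]
[np.float64(-0.0563), np.float64(-0.039), np.float64(-0.0068), np.float64(-0.005), 100]
[np.float64(-0.0551), np.float64(-0.0407), np.float64(-0.0068), np.float64(-0.005), 100]
[np.float64(-0.0538), np.float64(-0.0425), np.float64(-0.0068), np.float64(-0.005), 100]
[np.float64(-0.0524), np.float64(-0.0441), np.float64(-0.0068), np.float64(-0.005), 100]
[np.float64(-0.051), np.float64(-0.0458), np.float64(-0.0068), np.float64(-0.005), 100]
[np.float64(-0.0495), np.float64(-0.0473), np.float64(-0.0068), np.float64(-0.005), 100]
[np.float64(-0.048), np.float64(-0.0489), np.float64(-0.0068), np.float64(-0.005), 100]
[np.float64(-0.0465), np.float64(-0.0504), np.float64(-0.0068), np.float64(-0.005), 100]
[np.float64(-0.0448), np.float64(-0.0518), np.float64(-0.0068), np.float64(-0.005), 100]
[np.float64(-0.0432), np.float64(-0.0532), np.float64(-0.0068), np.float64(-0.005), 100]
```

>>> send_rows(
  plan=[
    [-0.059,-0.035,-0.007,-0.005,100],
    [-0.058,-0.037,-0.007,-0.005,100],
    [-0.056,-0.039,-0.007,-0.005,100],
    [-0.055,-0.041,-0.007,-0.005,100],
    [-0.054,-0.043,-0.007,-0.005,100],
    [-0.052,-0.044,-0.007,-0.005,100],
    [-0.051,-0.046,-0.007,-0.005,100],
    [-0.05,-0.047,-0.007,-0.005,100],
    [-0.048,-0.049,-0.007,-0.005,100],
    [-0.046,-0.05,-0.007,-0.005,100],
  ],
)

```text
clock: 1.3
eef_pos: [0.4777, 0.2232, 0.2732]
ee_rot: [0.066, 3.141, -0.0]
ft_force: [0.9, 0.7, -0.8]
gripper_width: 0.999
```

```bash
python3 - <<'E'
from cell import *
from h import *
c=capture("wrist"); print(state()["eef_pos"],yawof(state()))
cv2.imwrite("pics/w1.png",c["frame"]); np.savez("w1.npz",**{k:c[k] for k in("K","xyz","rotation")})
E
```

```text
[0.48118773 0.21887828 0.27332   ] 1.5270093070469413
```

View pics/w1.png

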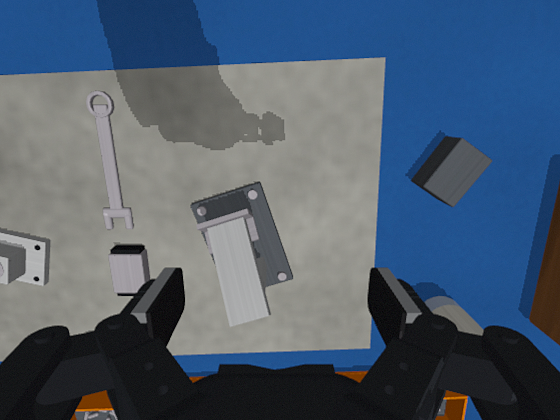

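The wrist view shows the rest base corners near (191,205), (261,182) and (293,277). The bar's high end runs (230,326)–(270,316), and the stop is at about (203,226)–(250,212). I'll enlarge it once for accuracy.

```bash
python3 - <<'E'
import cv2
a=cv2.imread("pics/w1.png")[175:335,180:305]
a=cv2.convertScaleAbs(a,alpha=1.0)
cv2.imwrite("pics/w1z.png",cv2.resize(a,None,fx=3.7,fy=3.7,interpolation=cv2.INTER_CUBIC))
E
```

```text
(no output)
```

View pics/w1z.png

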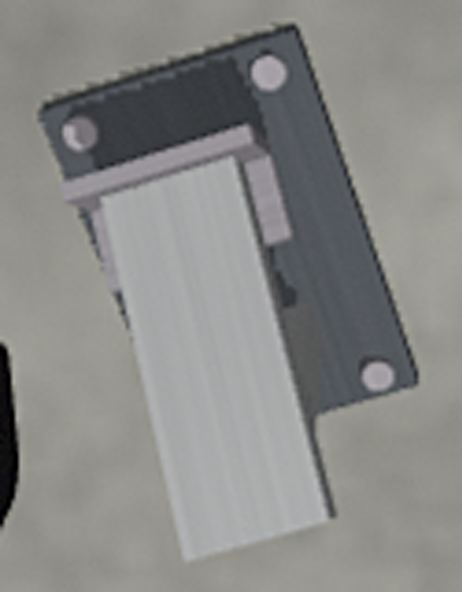

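The zoom gives four bar-top corners, (102,197), (237,157), (186,561) and (330,518), and base-top corners at (44,105), (297,25) and (416,381).

```bash
python3 - <<'E'
from h import *
c=dict(np.load("w1.npz"))
P=lambda u,v,z:onz(c,(180+(u+.5)/3.7-.5,175+(v+.5)/3.7-.5),z)
lo=[P(102,197,.06),P(237,157,.06)];hi=[P(186,561,.118),P(330,518,.118)]
b=[P(44,105,.011),P(297,25,.011),P(416,381,.011)]
print(np.round(lo+hi+b,4))
print("width",np.linalg.norm(lo[1]-lo[0]),np.linalg.norm(hi[1]-hi[0]),"base",np.linalg.norm(b[1]-b[0]),np.linalg.norm(b[2]-b[1]))
l=sum(lo)/2;h=sum(hi)/2;d=(h-l)[:2]
an=lambda v:np.arctan2(v[1],v[0])
print("low mid",l,"len",np.linalg.norm(d),"yaw",an(d),"perp",an((lo[1]-lo[0]))-np.pi/2,an(hi[1]-hi[0])-np.pi/2,"base yaw",an(b[2]-b[1]),an(b[1]-b[0])-np.pi/2,"base c",(b[0]+b[2])/2)
E
```

```text
[[0.527  0.1393 0.06  ]
 [0.5152 0.1842 0.06  ]
 [0.6239 0.1666 0.118 ]
 [0.6108 0.2107 0.118 ]
 [0.5079 0.1101 0.011 ]
 [0.4826 0.203  0.011 ]
 [0.6248 0.2412 0.011 ]]
width 0.04636638405217352 0.046015797509979105 base 0.09635943890009807 0.14721508310253328
low mid [0.5211048  0.16176703 0.06      ] len 0.09989214510114582 yaw 0.27214397325034934 perp 0.2558619021827515 0.28947592208175177 base yaw 0.2620957171574518 0.26600937203959196 base c [0.56636253 0.1756333  0.011     ]
```

```bash
python3 - <<'E'
from cell import *
from h import *
for r in rows(state(),(.52,-.155,.25),np.pi/2,step=.047): print([float(v) for v in r])
E
```

```text
[-0.0102, -0.0689, 0.0043, -0.0008, 100.0]
[-0.0099, -0.0689, 0.0043, -0.0008, 100.0]
[-0.0095, -0.069, 0.0043, -0.0008, 100.0]
[-0.0092, -0.069, 0.0043, -0.0008, 100.0]
[-0.0089, -0.069, 0.0043, -0.0008, 100.0]
[-0.0085, -0.0691, 0.0043, -0.0008, 100.0]
[-0.0082, -0.0691, 0.0043, -0.0008, 100.0]
[-0.0079, -0.0692, 0.0043, -0.0008, 100.0]
[-0.0075, -0.0692, 0.0043, -0.0008, 100.0]
```

>>> send_rows(
  plan=[
    [-0.01,-0.069,0.004,-0.001,100],
    [-0.01,-0.069,0.004,-0.001,100],
    [-0.01,-0.069,0.004,-0.001,100],
    [-0.009,-0.069,0.004,-0.001,100],
    [-0.009,-0.069,0.004,-0.001,100],
    [-0.009,-0.069,0.004,-0.001,100],
    [-0.008,-0.069,0.004,-0.001,100],
    [-0.008,-0.069,0.004,-0.001,100],
    [-0.008,-0.069,0.004,-0.001,100],
    [0,0,0,0,100],
  ],
)

```text
clock: 2.35
eef_pos: [0.5245, -0.1712, 0.2514]
ee_rot: [-0.021, 3.137, -0.004]
ft_force: [-0.4, 0.5, 0.3]
gripper_width: 0.998
```

```bash
python3 - <<'E'
from cell import *
from h import *
c=capture("wrist"); print(state()["eef_pos"],yawof(state()))
np.savez("w2.npz",**{k:c[k] for k in("K","xyz","rotation")})
u,v=proj(c,(.577,-.154,.03)); print(u,v)
u,v=int(u)-70,int(v)-65; print(u,v)
cv2.imwrite("pics/w2.png",cv2.resize(c["frame"][max(v,0):v+130,u:u+140],None,fx=4,fy=4,interpolation=cv2.INTER_CUBIC))
E
```

```text
[ 0.52436881 -0.16920257  0.25175991] 1.585125408670505
288.9516888735214 224.71830634429546
218 159
```

View pics/w2.png

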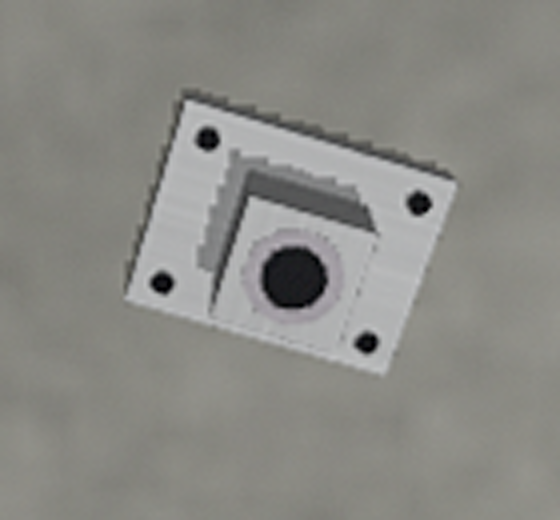

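The plate's flange corners are at (184,97), (456,181), (386,374) and (127,299) in the crop, with the bore at (295,278).

```bash
python3 - <<'E'
from cell import *
from h import *
c=dict(np.load("w2.npz"))
P=lambda u,v,z:onz(c,(218+(u+.5)/4-.5,159+(v+.5)/4-.5),z)
q=[P(*p,.012) for p in[(184,97),(456,181),(386,374),(127,299)]]
print([np.linalg.norm(q[i]-q[i-1]).round(4) for i in range(4)])
ctr=sum(q)/4; print(ctr,P(295,278,.044))
an=lambda v:np.arctan2(v[1],v[0])
print("long heading",an(q[1]-q[0]),an(q[2]-q[3]),"short",an(q[3]-q[0]),an(q[2]-q[1]))
h=(an(q[1]-q[0])+an(q[2]-q[3]))/2; s=state(); print(h)
x,y=P(295,278,.044)[:2]; x,y=(ctr[0]+x)/2,(ctr[1]+y)/2
for r in rows(s,(x,y,.10),h,step=.03): print([float(v) for v in r])
E
```

```text
[np.float64(0.0695), np.float64(0.0896), np.float64(0.0691), np.float64(0.0891)]
[ 0.57519671 -0.15226438  0.012     ] [ 0.57633946 -0.15167551  0.044     ]
long heading 1.2789874566661967 1.2824854711796467 short -0.26835191872972175 -0.2758904266670961
1.2807364639229217
[-0.0143, 0.0046, 0.0422, 0.0081, 100.0]
[-0.0141, 0.0053, 0.0422, 0.0081, 100.0]
[-0.0138, 0.006, 0.0422, 0.0081, 100.0]
[-0.0135, 0.0067, 0.0422, 0.0081, 100.0]
[-0.0131, 0.0074, 0.0422, 0.0081, 100.0]
[-0.0127, 0.008, 0.0422, 0.0081, 100.0]
```

>>> send_rows(
  plan=[
    [-0.0143,0.0046,0.042,0.008,100],
    [-0.0141,0.0053,0.042,0.008,100],
    [-0.0138,0.006,0.042,0.008,100],
    [-0.0135,0.0067,0.042,0.008,100],
    [-0.0131,0.0074,0.042,0.008,100],
    [-0.0127,0.008,0.042,0.008,100],
    [0,0,0,0,100],
    [0,0,0,0,100],
  ],
)

```text
clock: 3.2
eef_pos: [0.5789, -0.1441, 0.0993]
ee_rot: [0.457, 3.1, -0.001]
ft_force: [0.5, -0.3, 0.4]
gripper_width: 0.996
```

```bash
python3 - <<'E'
from cell import *
from h import *
s=state();print(s["eef_pos"],yawof(s))
for r in rows(s,(.576,-.152,.02),1.287,step=.02): print([float(v) for v in r])
E
```

```text
[ 0.57893781 -0.14406457  0.09929882] 1.2782079130058719
[0.0002, -0.0035, 0.033, -0.0003, 100.0]
[0.0002, -0.0035, 0.033, -0.0003, 100.0]
[0.0002, -0.0035, 0.033, -0.0003, 100.0]
[0.0002, -0.0035, 0.033, -0.0003, 100.0]
```

>>> send_rows(
  plan=[
    [0,-0.0035,0.033,0,100],
    [0,-0.0035,0.033,0,100],
    [0,-0.0035,0.033,0,100],
    [0,-0.0035,0.03,0,100],
    [0,0,0,0,100],
    [0,0,0,0,100],
  ],
)

```text
clock: 3.8
eef_pos: [0.5814, -0.1533, 0.0324]
ee_rot: [0.44, 3.09, -0.007]
ft_force: [1.2, 0.2, -0.5]
gripper_width: 0.998
```

```bash
python3 - <<'E'
from cell import *
from h import *
s=state();print(s["eef_pos"],yawof(s),s["ft_force"])
for r in rows(s,(.576,-.152,.020),1.287,n=1): print([float(v) for v in r])
E
```

```text
[ 0.58137595 -0.1532751   0.03244628] 1.2878458832471789 [ 1.19846815  0.23572341 -0.45183577]
[0.0092, -0.0005, 0.0207, 0.0001, 100.0]
```

>>> send_rows(
  plan=[
    [0.009,0,0.02,0,100],
    [0,0,0,0,100],
    [0,0,0,0,100],
  ],
)

```text
clock: 4.1
eef_pos: [0.5778, -0.1524, 0.0235]
ee_rot: [0.438, 3.086, -0.01]
ft_force: [0.1, -0.7, -0.0]
gripper_width: 1.0
```

```bash
python3 - <<'E'
from cell import *
from h import *
s=state();print(s["eef_pos"],yawof(s),s["ft_force"],s["joint_vel"].round(3))
for r in rows(s,(.576,-.152,.020),1.287,n=1): print([float(v) for v in r])
E
```

```text
[ 0.57783425 -0.15240358  0.0235217 ] 1.2889920937933985 [ 0.09010578 -0.72458177 -0.02789617] [ 0.    -0.003 -0.018  0.002 -0.002 -0.005]
[0.0031, -0.0002, 0.0059, 0.0003, 100.0]
```

>>> send_rows(
  plan=[
    [0.004,0,0.006,0,100],
    [0,0,0,0,100],
    [0,0,0,0,0],
    [0,0,0,0,0],
    [0,0,0,0,0],
    [0,0,0,0,0],
    [0,0,0,0,0],
    [0,0,0,0,0],
  ],
  squeeze=30,
)

```text
clock: 4.9
eef_pos: [0.576, -0.1519, 0.0207]
ee_rot: [0.437, 3.085, -0.01]
ft_force: [0.5, 0.3, 0.9]
gripper_width: 0.464
```

```bash
python3 - <<'E'
from cell import *
from h import *
s=state();print(s,yawof(s));print(R.from_rotvec(s["ee_rot"]).as_matrix().round(3))
E
```

```text
{'clock': 4.9, 'joint_pos': array([-0.47848057,  0.12879449, -0.26282233,  1.15237762,  0.00255279,
       -0.19690586]), 'joint_vel': array([-0.00102795,  0.00017009,  0.00233802,  0.00183267,  0.00145443,
        0.00082767]), 'tau': array([ 1.06803901e-01, -5.47385323e+01,  4.82772410e+01, -3.95168290e-01,
       -4.76246914e-04,  7.95634871e-03]), 'eef_pos': array([ 0.57603759, -0.15191161,  0.02071388]), 'ee_rot': array([ 0.43711461,  3.08462526, -0.01008109]), 'ft_force': array([0.47024043, 0.2894044 , 0.87635198]), 'ft_torque': array([ 0.05293288,  0.0508752 , -0.01711569]), 'gripper_width': 0.46384943579361737} 1.2892191337638548
[[-0.96   0.278  0.025]
 [ 0.278  0.961 -0.01 ]
 [-0.027 -0.003 -1.   ]]
```

```bash
cat > plan.py <<'E'
import sys
from cell import *
from h import *
a=[float(v) for v in sys.argv[1:]]  # x y z yaw step grip
s=state();print(s["clock"],s["eef_pos"].round(4),"yaw",yawof(s).round(4),"z",R.from_rotvec(s["ee_rot"]).as_matrix()[:,2].round(3),"F",s["ft_force"].round(1),"w",s["gripper_width"].round(3),"q6",s["joint_pos"][5].round(2))
if len(a)>3:
    for r in rows(s,a[:3],a[3],step=a[4],g=int(a[5])): print([float(v) for v in r])
E
python3 - <<'E'
from h import *
s=dict(eef_pos=[.576,-.152,.20],ee_rot=[.437,3.0846,-.01])
for r in rows(s,(.541,.1675,.18),1.839,g=0,step=.037): print([float(v) for v in r])
E
```

```text
[0.0227, 0.055, 0.0037, -0.0097, 0.0]
[0.0193, 0.0563, 0.0037, -0.0097, 0.0]
[0.0158, 0.0574, 0.0037, -0.0097, 0.0]
[0.0123, 0.0582, 0.0037, -0.0097, 0.0]
[0.0087, 0.0589, 0.0037, -0.0097, 0.0]
[0.0051, 0.0593, 0.0037, -0.0097, 0.0]
[0.0014, 0.0595, 0.0037, -0.0097, 0.0]
[-0.0022, 0.0595, 0.0037, -0.0097, 0.0]
[-0.0058, 0.0592, 0.0037, -0.0097, 0.0]
```

>>> send_rows(
  plan=[
    [0,0,-0.03,0,0],
    [0,0,-0.045,0,0],
    [0,0,-0.055,0,0],
    [0,0,-0.055,0,0],
    [0,0,-0.055,0,0],
    [0,0,-0.045,0,0],
    [0,0,-0.03,0,0],
    [0,0,0,0,0],
  ],
)

```text
clock: 5.7
eef_pos: [0.5667, -0.1476, 0.2082]
ee_rot: [0.439, 3.099, -0.002]
ft_force: [0.9, -1.1, -4.6]
gripper_width: 0.467
```

```bash
python3 plan.py .541 .1675 .18 1.839 .037 0
```

```text
Traceback (most recent call last):
  File "plan.py", line 5, in <module>
    s=state();print(s["clock"],s["eef_pos"].round(4),"yaw",yawof(s).round(4),"z",R.from_rotvec(s["ee_rot"]).as_matrix()[:,2].round(3),"F",s["ft_force"].round(1),"w",s["gripper_width"].round(3),"q6",s["joint_pos"][5].round(2))
                                                                                                                                                                     ^^^^^^^^^^^^^^^^^^^^^^^^
AttributeError: 'float' object has no attribute 'round'
```

```bash
sed -i 's/s\["gripper_width"\].round(3)/round(s["gripper_width"],3)/' plan.py; python3 plan.py .541 .1675 .18 1.839 .037 0
```

```text
5.7 [ 0.5667 -0.1476  0.2082] yaw 1.2893 z [ 0.011 -0.003 -1.   ] F [ 0.9 -1.1 -4.6] w 0.467 q6 -0.2
[0.0208, 0.0547, 0.0052, -0.0097, 0.0]
[0.0174, 0.0559, 0.0052, -0.0097, 0.0]
[0.014, 0.0569, 0.0052, -0.0097, 0.0]
[0.0105, 0.0576, 0.0052, -0.0097, 0.0]
[0.0069, 0.0581, 0.0052, -0.0097, 0.0]
[0.0034, 0.0584, 0.0052, -0.0097, 0.0]
[-0.0002, 0.0585, 0.0052, -0.0097, 0.0]
[-0.0038, 0.0584, 0.0052, -0.0097, 0.0]
[-0.0073, 0.0581, 0.0052, -0.0097, 0.0]
```

>>> send_rows(
  plan=[
    [0.0208,0.0547,0.005,-0.0097,0],
    [0.0174,0.0559,0.005,-0.0097,0],
    [0.014,0.0569,0.005,-0.0097,0],
    [0.0105,0.0576,0.005,-0.0097,0],
    [0.0069,0.0581,0.005,-0.0097,0],
    [0.0034,0.0584,0.005,-0.0097,0],
    [0,0.0585,0.005,-0.0097,0],
    [-0.0038,0.054,0.005,-0.0097,0],
    [0,0,0,0,0],
    [0,0,0,0,0],
  ],
)

```text
clock: 6.7
eef_pos: [0.5343, 0.14, 0.1625]
ee_rot: [0.35, -3.111, -0.001]
ft_force: [-0.9, 0.4, -4.1]
gripper_width: 0.461
```

```bash
python3 plan.py .541 .1675 .145 1.839 .037 0
```

```text
6.7 [0.5343 0.14   0.1625] yaw 1.7947 z [-0.011 -0.    -1.   ] F [-0.9  0.4 -4.1] w 0.461 q6 -0.2
[-0.0211, 0.0422, 0.0291, -0.007, 0.0]
```

>>> send_rows(
  plan=[
    [-0.0105,0.0211,0.008,-0.0035,0],
    [-0.0105,0.0211,0.006,-0.0035,0],
    [0,0,0,0,0],
    [0,0,0,0,0],
    [0,0,0,0,0],
  ],
)

```text
clock: 7.2
eef_pos: [0.5406, 0.1677, 0.1502]
ee_rot: [0.417, -3.099, -0.002]
ft_force: [0.2, -1.9, -4.1]
gripper_width: 0.462
```

```bash
python3 plan.py .541 .1675 .145 1.839 .037 0
```

```text
7.2 [0.5406 0.1677 0.1502] yaw 1.8386 z [-0.015 -0.001 -1.   ] F [ 0.2 -1.9 -4.1] w 0.462 q6 -0.2
[-0.0005, -0.0005, 0.0087, -0.0001, 0.0]
```

>>> send_rows(
  plan=[
    [0,0,0.0125,0,0],
    [0,0,0.0125,0,0],
    [0,0,0.0125,0,0],
    [0,0,0.01,0,0],
    [0,0,0,0,0],
    [0,0,0,0,0],
  ],
  squeeze=22,
)

```text
clock: 7.8
eef_pos: [0.54, 0.1665, 0.1187]
ee_rot: [0.414, -3.099, -0.001]
ft_force: [1.0, 0.1, -4.1]
gripper_width: 0.459
```

```bash
python3 plan.py .541 .1675 .112 1.839 .005 0
```

```text
7.8 [0.54   0.1665 0.1187] yaw 1.8365 z [-0.015 -0.001 -1.   ] F [ 1.   0.1 -4.1] w 0.459 q6 -0.2
[-0.001, 0.0006, 0.0056, -0.0002, 0.0]
[-0.001, 0.0006, 0.0056, -0.0002, 0.0]
```

>>> send_rows(
  plan=[
    [-0.001,0,0.005,0,0],
    [-0.001,0,0.005,0,0],
    [0,0,0.005,0,0],
    [0,0,0,0,0],
  ],
)

```text
clock: 8.2
eef_pos: [0.5412, 0.1666, 0.1136]
ee_rot: [0.415, -3.1, 0.0]
ft_force: [1.2, -0.3, -4.6]
gripper_width: 0.458
```

>>> send_rows(
  plan=[
    [0,0,0.005,0,0],
    [0,0,0.005,0,0],
    [0,0,0,0,0],
  ],
)

```text
clock: 8.5
eef_pos: [0.541, 0.1666, 0.1123]
ee_rot: [0.416, -3.102, 0.002]
ft_force: [0.4, -0.1, -4.6]
gripper_width: 0.464
```

```bash
python3 plan.py; python3 - <<'E'
from cell import *
from h import *
d=capture("side");cv2.imwrite("pics/s2.png",cv2.resize(d["frame"][100:240,190:330],None,fx=4,fy=4,interpolation=cv2.INTER_CUBIC))
E
```

```text
8.5 [0.541  0.1666 0.1123] yaw 1.8373 z [-0.012 -0.003 -1.   ] F [ 0.4 -0.1 -4.6] w 0.464 q6 -0.2
```

View pics/s2.png

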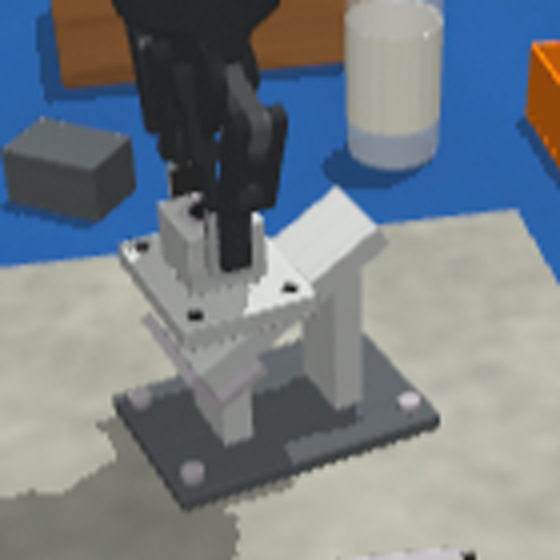

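The plate is level in the grip, just above the bar and square to it. Next is the pivoting contact.

>>> send_rows(
  plan=[
    [0,0,0.007,0,0],
    [0,0,0.007,0,0],
    [0,0,0,0,0],
  ],
  squeeze=20,
)

```text
clock: 8.85
eef_pos: [0.54, 0.1663, 0.1076]
ee_rot: [0.416, -3.101, 0.004]
ft_force: [-1.2, 0.4, -4.0]
gripper_width: 0.464
```

>>> send_rows(
  plan=[
    [0,0,0.007,0,0],
    [0,0,0.007,0,0],
    [0,0,0,0,0],
  ],
)

```text
clock: 9.15
eef_pos: [0.5386, 0.1659, 0.1022]
ee_rot: [0.417, -3.1, 0.006]
ft_force: [0.1, -0.0, -2.6]
gripper_width: 0.465
```

>>> send_rows(
  plan=[
    [-0.003,0,0.006,0,0],
    [-0.002,0,0.006,0,0],
    [0,0,0,0,0],
  ],
)

```text
clock: 9.45
eef_pos: [0.5382, 0.1657, 0.0973]
ee_rot: [0.416, -3.094, 0.009]
ft_force: [-0.0, -0.5, -3.1]
gripper_width: 0.461
```

>>> send_rows(
  plan=[
    [-0.002,0,0.006,0,0],
    [-0.002,0,0.005,0,0],
    [0,0,0,0,0],
  ],
)

```text
clock: 9.75
eef_pos: [0.5378, 0.1656, 0.0937]
ee_rot: [0.416, -3.089, 0.012]
ft_force: [-1.1, 0.1, -2.8]
gripper_width: 0.46
```

```bash
python3 plan.py; python3 - <<'E'
from cell import *
from h import *
d=capture("side");cv2.imwrite("pics/s3.png",cv2.resize(d["frame"][120:240,200:320],None,fx=4,fy=4,interpolation=cv2.INTER_CUBIC))
E
```

```text
9.75 [0.5378 0.1656 0.0937] yaw 1.8386 z [-0.023 -0.011 -1.   ] F [-1.1  0.1 -2.8] w 0.46 q6 -0.2
```

View pics/s3.png

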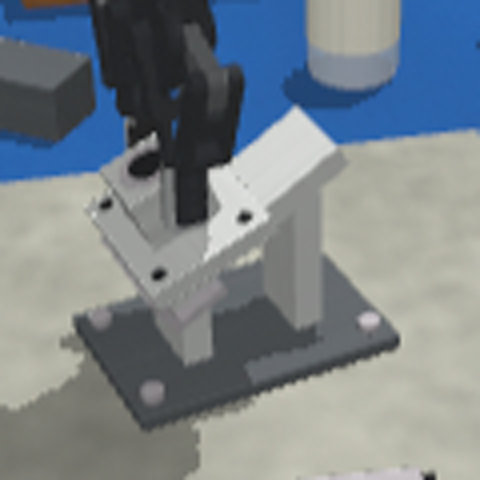

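The plate is pivoting smoothly, nearly at the slope angle, and its low edge is close above the stop.

>>> send_rows(
  plan=[
    [-0.003,0,0.005,0,0],
    [-0.002,0,0.005,0,0],
    [0,0,0,0,0],
  ],
)

```text
clock: 10.1
eef_pos: [0.5381, 0.1655, 0.0938]
ee_rot: [0.416, -3.085, 0.016]
ft_force: [0.0, 0.1, -3.6]
gripper_width: 0.461
```

>>> send_rows(
  plan=[
    [-0.002,0,0.005,0,0],
    [-0.002,0,0.004,0,0],
    [0,0,0,0,0],
  ],
)

```text
clock: 10.4
eef_pos: [0.5383, 0.1656, 0.0939]
ee_rot: [0.416, -3.083, 0.018]
ft_force: [-0.4, -0.7, -3.7]
gripper_width: 0.462
```

```bash
python3 plan.py; python3 - <<'E'
from cell import *
from h import *
d=capture("side");e=capture("scene")
cv2.imwrite("pics/s4.png",np.hstack([cv2.resize(d["frame"][120:240,200:320],(400,400),interpolation=cv2.INTER_CUBIC),cv2.resize(e["frame"][135:255,300:420],(400,400),interpolation=cv2.INTER_CUBIC)]))
E
```

```text
10.4 [0.5383 0.1656 0.0939] yaw 1.8394 z [-0.029 -0.016 -0.999] F [-0.4 -0.7 -3.7] w 0.462 q6 -0.19
```

View pics/s4.png

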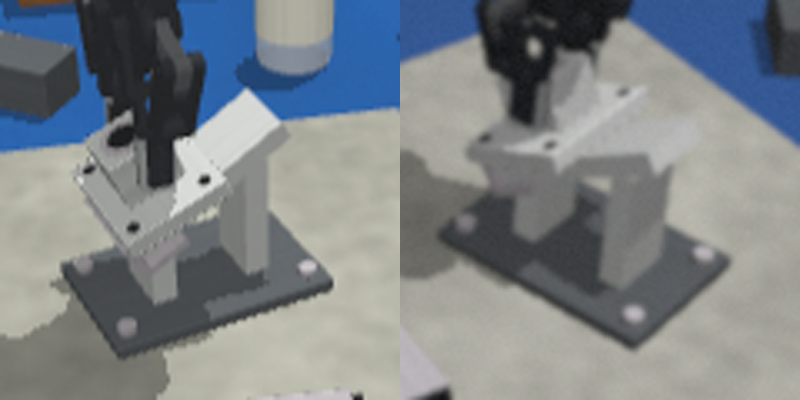

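>>> send_rows(
  plan=[
    [-0.002,0,0.01,0,0],
  ],
)

```text
clock: 10.6
eef_pos: [0.5397, 0.1659, 0.0917]
ee_rot: [0.417, -3.084, 0.019]
ft_force: [-33.6, -7.5, 74.4]
gripper_width: 0.46
```

```bash
python3 plan.py; python3 -c "
from cell import *
s=state();print(s['tau'].round(2),s['joint_pos'].round(3),s['joint_vel'].round(3),s['ft_torque'].round(2))"
```

```text
10.6 [0.5397 0.1659 0.0917] yaw 1.8398 z [-0.027 -0.016 -1.   ] F [-33.6  -7.5  74.4] w 0.46 q6 -0.19
[ -2.97 -21.81  29.9  -13.46   0.33   0.21] [ 0.074  0.059 -0.205  1.336 -0.014 -0.194] [ 0.004  0.025 -0.004 -0.048  0.04  -0.001] [-0.63  7.32  0.11]
```

Force jumped to 74 N, directed normal to the slope, so the plate is seated. Relieving it now.

>>> send_rows(
  plan=[
    [0,0,-0.001,0,0],
  ],
)

```text
clock: 10.7
eef_pos: [0.5403, 0.1661, 0.0932]
ee_rot: [0.418, -3.086, 0.019]
ft_force: [1.1, 0.1, -4.2]
gripper_width: 0.463
```

>>> send_rows(
  plan=[
    [0.004,0,0.001,0,0],
  ],
)

```text
clock: 10.8
eef_pos: [0.5388, 0.1655, 0.0925]
ee_rot: [0.418, -3.087, 0.019]
ft_force: [0.3, 0.1, -4.5]
gripper_width: 0.464
```

>>> send_rows(
  plan=[
    [0.004,0,0.001,0,0],
  ],
)

```text
clock: 10.9
eef_pos: [0.5363, 0.1649, 0.0908]
ee_rot: [0.418, -3.087, 0.018]
ft_force: [-0.0, -0.3, -3.9]
gripper_width: 0.458
```

>>> send_rows(
  plan=[
    [0.003,0,0.0015,0,0],
  ],
)

```text
clock: 11.0
eef_pos: [0.5348, 0.1644, 0.0899]
ee_rot: [0.418, -3.088, 0.018]
ft_force: [-0.0, 1.0, 10.7]
gripper_width: 0.461
```

>>> send_rows(
  plan=[
    [0.003,0,0.0015,0,0],
  ],
)

```text
clock: 11.1
eef_pos: [0.5337, 0.164, 0.0895]
ee_rot: [0.418, -3.09, 0.018]
ft_force: [0.2, 0.1, 7.3]
gripper_width: 0.46
```

>>> send_rows(
  plan=[
    [0.003,0,0.001,0,0],
  ],
)

```text
clock: 11.2
eef_pos: [0.5323, 0.1635, 0.0891]
ee_rot: [0.418, -3.091, 0.018]
ft_force: [-0.1, 0.2, -0.1]
gripper_width: 0.463
```

>>> send_rows(
  plan=[
    [0.003,0,0.001,0,0],
  ],
)

```text
clock: 11.3
eef_pos: [0.5306, 0.163, 0.0883]
ee_rot: [0.418, -3.091, 0.017]
ft_force: [0.2, 0.4, 0.1]
gripper_width: 0.461
```

>>> send_rows(
  plan=[
    [0.003,0,0.001,0,0],
  ],
)

```text
clock: 11.4
eef_pos: [0.5287, 0.1624, 0.0875]
ee_rot: [0.418, -3.091, 0.017]
ft_force: [-0.4, 0.4, -0.4]
gripper_width: 0.464
```

>>> send_rows(
  plan=[
    [0.003,0,0.001,0,0],
  ],
)

```text
clock: 11.5
eef_pos: [0.5266, 0.1619, 0.0866]
ee_rot: [0.418, -3.091, 0.017]
ft_force: [0.2, 0.2, -0.7]
gripper_width: 0.462
```

```bash
python3 plan.py; python3 - <<'E'
from cell import *
from h import *
d=capture("side");e=capture("scene")
cv2.imwrite("pics/s5.png",np.hstack([cv2.resize(d["frame"][130:220,210:300],(400,400),interpolation=cv2.INTER_CUBIC),cv2.resize(e["frame"][145:235,305:395],(400,400),interpolation=cv2.INTER_CUBIC)]))
E
```

```text
11.5 [0.5266 0.1619 0.0866] yaw 1.8396 z [-0.021 -0.014 -1.   ] F [ 0.2  0.2 -0.7] w 0.462 q6 -0.2
```

View pics/s5.png

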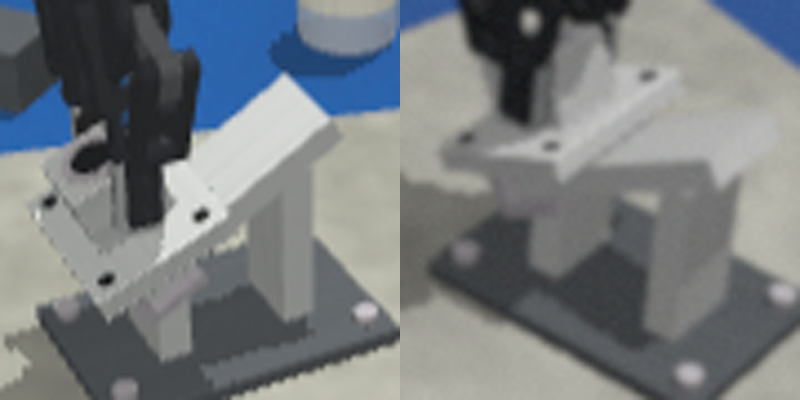

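```bash
cat > tri2.py <<'E'
from cell import *
from h import *
C=np.array([.521,.162,.06]);a=.268
e=np.array([np.cos(a)*np.cos(np.pi/6),np.sin(a)*np.cos(np.pi/6),.5]);f=np.array([-np.sin(a),np.cos(a),0]);n=np.cross(e,f)
def cr(P): return (np.array([e,f,n])@(P-C)*1000).round(1)
E
python3 - <<'E'
from tri2 import *
d=capture("side");s=capture("scene");k=90/400
D=lambda u,v:(210+(u+.5)*k-.5,130+(v+.5)*k-.5);S=lambda u,v:(305+(u+.5)*k-.5,145+(v+.5)*k-.5)
for x,y in [((201,215),(150,146)),((105,280),(65,138)),((222,217),(162,168)),((112,308),(45,152))]:
    P,err=tri(d,D(*x),s,S(*y)); print(P.round(4),err.round(4),cr(P))
# reference check on bare bar corner (high end, near): side (283,72)far top,(335,125)near ; scene (778,118)
for x,y in [((283,74),(375,118)),((332,122),(310,165))]:
    P,err=tri(d,D(*x),s,S(*y)); print("bar",P.round(4),err.round(4),cr(P))
E
```

```text
[0.5597 0.1331 0.0964] 0.0008 [ 43.9 -38.1  16.7]
[0.5148 0.1207 0.0771] 0.0007 [ -6.1 -38.1  23.3]
[0.5694 0.1331 0.0925] 0.0019 [ 50.  -40.7   8.6]
[0.5154 0.109  0.0724] 0.0041 [-10.7 -49.6  20.5]
bar [0.6125 0.2113 0.1151] 0.002 [115.2  23.3  -2.9]
bar [0.6251 0.1651 0.1158] 0.0005 [115.6 -24.6  -2.3]
```

The image and triangulation disagree with a seated plate. The flange is tilted only about 22°, and its low edge is riding over the stop. I'll back it off up the slope, keeping hold of it, and re-seat it.

>>> send_rows(
  plan=[
    [0,0,-0.01,0,0],
    [-0.012,0,-0.01,0,0],
    [-0.015,0,-0.008,0,0],
    [-0.005,0,0,0,0],
    [0,0,0,0,0],
  ],
)

```text
clock: 12.2
eef_pos: [0.5464, 0.1676, 0.103]
ee_rot: [0.417, -3.089, 0.017]
ft_force: [0.4, 0.4, -4.9]
gripper_width: 0.465
```

```bash
cat > show.py <<'E'
import sys
from tri2 import *
d=capture("side");s=capture("scene");st=state()
print(st["clock"],st["eef_pos"].round(4),"TCP cradle mm",cr(st["eef_pos"]),st["ft_force"].round(1))
np.savez("cams.npz",a=0)
cv2.imwrite(sys.argv[1],np.hstack([cv2.resize(d["frame"][120:210,210:300],(400,400),interpolation=cv2.INTER_CUBIC),cv2.resize(s["frame"][140:230,305:395],(400,400),interpolation=cv2.INTER_CUBIC)]))
E
cat > meas.py <<'E'
from tri2 import *
import sys,json
d=capture("side");s=capture("scene");k=90/400
for x,y in json.loads(sys.argv[1]):
    P,err=tri(d,(210+(x[0]+.5)*k-.5,120+(x[1]+.5)*k-.5),s,(305+(y[0]+.5)*k-.5,140+(y[1]+.5)*k-.5)); print(P.round(4),err.round(4),cr(P))
E
python3 plan.py
```

```text
12.2 [0.5464 0.1676 0.103 ] yaw 1.8395 z [-0.023 -0.014 -1.   ] F [ 0.4  0.4 -4.9] w 0.465 q6 -0.19
```

>>> send_rows(
  plan=[
    [-0.001,0,0.004,0,0],
    [-0.001,0,0.004,0,0],
  ],
)

```text
clock: 12.4
eef_pos: [0.5475, 0.168, 0.0978]
ee_rot: [0.417, -3.088, 0.017]
ft_force: [-0.0, -0.3, -5.2]
gripper_width: 0.457
```

>>> send_rows(
  plan=[
    [-0.001,0,0.004,0,0],
    [-0.001,0,0.004,0,0],
  ],
)

```text
clock: 12.6
eef_pos: [0.5474, 0.168, 0.0955]
ee_rot: [0.418, -3.087, 0.018]
ft_force: [-16.1, -4.4, 21.9]
gripper_width: 0.463
```

>>> send_rows(
  plan=[
    [-0.001,0,0.004,0,0],
    [-0.001,0,0.004,0,0],
  ],
)

```text
clock: 12.8
eef_pos: [0.5474, 0.168, 0.0955]
ee_rot: [0.419, -3.087, 0.02]
ft_force: [-13.6, -3.0, 18.1]
gripper_width: 0.461
```

>>> send_rows(
  plan=[
    [-0.001,0,0.004,0,0],
    [-0.001,0,0.004,0,0],
  ],
)

```text
clock: 13.0
eef_pos: [0.5473, 0.168, 0.0955]
ee_rot: [0.419, -3.087, 0.021]
ft_force: [-13.7, -2.8, 18.8]
gripper_width: 0.457
```

```bash
python3 show.py pics/s6.png
```

```text
13.1 [0.5474 0.168  0.0955] TCP cradle mm [41.2 -1.2 17.3] [-12.5  -3.9  18.7]
```

View pics/s6.png

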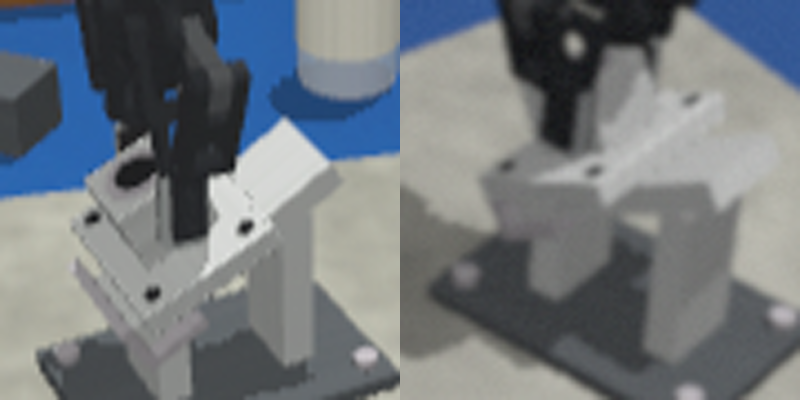

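The plate now looks parallel to the bar, just uphill of the stop. Holes are at side (246,227) and (153,294), and at scene panel (195,171) and (107,167).

```bash
python3 meas.py '[[[246,227],[195,171]],[[153,294],[107,167]]]'
```

```text
[0.5811 0.1401 0.1058] 0.0009 [ 68.1 -37.   13.5]
[0.5372 0.1272 0.0852] 0.0004 [ 18.2 -37.8  18.6]
```

The plate is close to flat on the bar. The fingertips touch the flange, which keeps it a few degrees short of the slope. I'll relieve the force and open in place; the low edge has only a few millimetres to settle.

>>> send_rows(
  plan=[
    [0.004,0,0.001,0,0],
    [0.003,0,0,0,0],
    [0,0,0,0,55],
    [0,0,0,0,65],
    [0,0,0,0,80],
    [0,0,0,0,100],
    [0,0,-0.01,0,100],
    [0,0,-0.01,0,100],
    [0,0,0,0,100],
  ],
)

```text
clock: 14.1
eef_pos: [0.5442, 0.167, 0.1092]
ee_rot: [0.42, -3.09, 0.022]
ft_force: [0.3, -0.5, -0.0]
gripper_width: 1.0
```

```bash
python3 show.py pics/s7.png
```

```text
14.2 [0.5439 0.1669 0.1084] TCP cradle mm [44.4 -1.3 30.2] [ 0.1  0.1 -0. ]
```

View pics/s7.png

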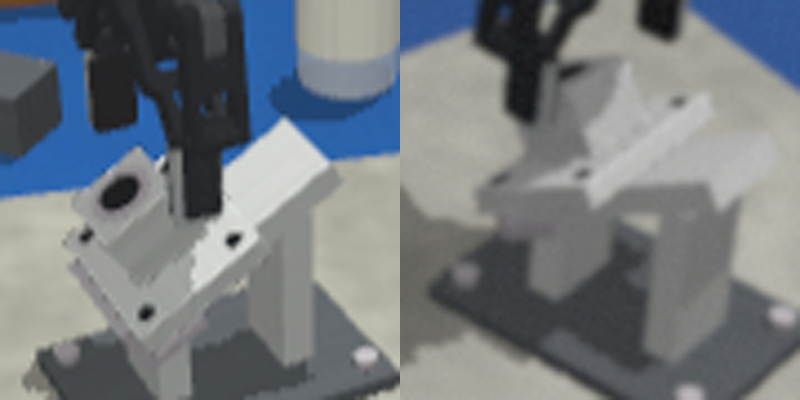

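The plate has settled onto the bar at the stop. Holes are at side (234,240) and (147,313), and at scene panel (183,174) and (100,181).

```bash
python3 meas.py '[[[234,240],[183,174]],[[147,313],[100,181]],[[122,193],[186,70]]]'; cat h.py >/dev/null; python3 - <<'E'
from tri2 import *
d=capture("side");s=capture("scene");k=400/90
for X in (35,37,40):
  for c in((X+25,-35,12),(X-25,-35,12),(X,0,44)):
    P=C+(np.array([e,f,n]).T@np.array(c))/1000
    u=proj(d,P);v=proj(s,P);print(X,c,((u-[210,120]+.5)*k-.5).round(),((v-[305,140]+.5)*k-.5).round())
E
```

```text
[0.5753 0.1385 0.101 ] 0.0011 [ 60.5 -37.   12.4]
[0.5339 0.1264 0.076 ] 0.0 [ 10.6 -37.8  12.3]
[0.5302 0.1723 0.1128] 0.0054 [36.5  7.5 39.9]
35 (60, -35, 12) [231. 238.] [185. 174.]
35 (10, -35, 12) [144. 311.] [103. 179.]
35 (35, 0, 44) [118. 192.] [168.  75.]
37 (62, -35, 12) [235. 235.] [188. 174.]
37 (12, -35, 12) [147. 308.] [106. 179.]
37 (37, 0, 44) [122. 189.] [171.  75.]
40 (65, -35, 12) [240. 230.] [194. 174.]
40 (15, -35, 12) [152. 304.] [111. 178.]
40 (40, 0, 44) [127. 184.] [176.  74.]
```

The plate lies flat (n = 12.3 mm at both holes, flange 12) with centre x ≈ 35.5 mm, y ≈ −2.4 mm and 0.016 rad skew, and it's released. I'll hold still briefly, then regrip.

>>> send_rows(
  plan=[
    [0,0,0,0,100],
    [0,0,0,0,100],
    [0,0,0,0,100],
    [0,0,0,0,100],
  ],
)

```text
clock: 14.8
eef_pos: [0.5431, 0.1669, 0.1072]
ee_rot: [0.419, -3.087, 0.021]
ft_force: [0.6, -0.5, -0.2]
gripper_width: 0.998
```

```bash
python3 plan.py .536 .1635 .0965 1.839 .006 100
```

```text
14.8 [0.5431 0.1669 0.1072] yaw 1.8409 z [-0.024 -0.017 -1.   ] F [ 0.6 -0.5 -0.2] w 0.998 q6 -0.19
[0.0043, -0.0008, 0.0059, 0.0001, 100.0]
[0.0043, -0.0008, 0.0059, 0.0001, 100.0]
[0.0043, -0.0008, 0.0059, 0.0001, 100.0]
```

>>> send_rows(
  plan=[
    [0.0065,-0.001,0.004,0,100],
    [0.0065,-0.001,0.006,0,100],
    [0,0,0.007,0,100],
    [0,0,0,0,100],
  ],
)

```text
clock: 15.2
eef_pos: [0.5347, 0.1631, 0.0961]
ee_rot: [0.419, -3.087, 0.021]
ft_force: [-0.6, -1.2, -0.6]
gripper_width: 0.999
```

```bash
python3 plan.py .536 .1635 .0965 1.839 .01 100
```

```text
15.2 [0.5347 0.1631 0.0961] yaw 1.8409 z [-0.024 -0.017 -1.   ] F [-0.6 -1.2 -0.6] w 0.999 q6 -0.2
[-0.0023, 0.0, -0.0007, 0.0003, 100.0]
```

>>> send_rows(
  plan=[
    [0,0,0,0,0],
    [0,0,0,0,0],
    [0,0,0,0,0],
    [0,0,0,0,0],
    [0,0,0,0,0],
    [0,0,0,0,0],
  ],
  squeeze=35,
)

```text
clock: 15.8
eef_pos: [0.5347, 0.1631, 0.0963]
ee_rot: [0.419, -3.087, 0.021]
ft_force: [-0.1, -0.3, 0.1]
gripper_width: 0.461
```

>>> send_rows(
  plan=[
    [0,0,-0.01,0,0],
    [-0.003,0,-0.025,0,0],
    [-0.005,0,-0.04,0,0],
    [0,0,-0.05,0,0],
    [0,0,-0.05,0,0],
    [0,0,-0.03,0,0],
    [0,0,0,0,0],
  ],
)

```text
clock: 16.5
eef_pos: [0.5414, 0.1667, 0.2258]
ee_rot: [0.419, -3.083, 0.021]
ft_force: [0.9, -0.4, -4.2]
gripper_width: 0.463
```

```bash
python3 plan.py .55 -.15 .18 1.839 .042 0
```

```text
16.5 [0.5414 0.1667 0.2258] yaw 1.8408 z [-0.028 -0.018 -0.999] F [ 0.9 -0.4 -4.2] w 0.463 q6 -0.19
[0.0159, -0.0641, 0.0095, 0.0, 0.0]
[0.0159, -0.0641, 0.0095, 0.0, 0.0]
[0.0159, -0.0641, 0.0095, 0.0, 0.0]
[0.0158, -0.0641, 0.0095, 0.0, 0.0]
[0.0158, -0.0641, 0.0095, 0.0, 0.0]
[0.0158, -0.0641, 0.0095, 0.0, 0.0]
[0.0158, -0.0641, 0.0095, 0.0, 0.0]
[0.0158, -0.0641, 0.0095, 0.0, 0.0]
```

>>> send_rows(
  plan=[
    [0.016,-0.064,0.004,0,0],
    [0.016,-0.064,0.004,0,0],
    [0.016,-0.064,0.004,0,0],
    [0.016,-0.064,0.004,0,0],
    [0.016,-0.064,0.004,0,0],
    [0.016,-0.064,0.004,0,0],
    [0.016,-0.06,0.004,0,0],
    [0.01,-0.04,0.004,0,0],
    [0,0,0,0,0],
    [0,0,0,0,0],
  ],
)

```text
clock: 17.5
eef_pos: [0.5458, -0.1427, 0.2039]
ee_rot: [0.422, -3.077, 0.014]
ft_force: [-1.1, 0.2, -3.7]
gripper_width: 0.456
```

```bash
python3 plan.py .55 -.15 .08 1.839 .03 0
```

```text
17.5 [ 0.5458 -0.1427  0.2039] yaw 1.8435 z [-0.035 -0.014 -0.999] F [-1.1  0.2 -3.7] w 0.456 q6 -0.74
[-0.0007, -0.0027, 0.0413, 0.0001, 0.0]
[-0.0007, -0.0027, 0.0413, 0.0001, 0.0]
[-0.0007, -0.0027, 0.0413, 0.0001, 0.0]
[-0.0007, -0.0027, 0.0413, 0.0001, 0.0]
[-0.0007, -0.0027, 0.0413, 0.0001, 0.0]
```

>>> send_rows(
  plan=[
    [0,0,0.045,0,0],
    [0,0,0.05,0,0],
    [0,0,0.05,0,0],
    [0,0,0.05,0,0],
    [0,0,0.04,0,0],
    [0,0,0.01,0,0],
    [0,0,0,0,0],
    [0,0,0,0,0],
  ],
  squeeze=25,
)

```text
clock: 18.3
eef_pos: [0.5408, -0.137, 0.0524]
ee_rot: [0.434, -3.075, 0.012]
ft_force: [0.5, -0.2, -4.0]
gripper_width: 0.463
```

```bash
python3 plan.py .55 -.15 .04 1.839 .01 0
```

```text
18.3 [ 0.5408 -0.137   0.0524] yaw 1.8513 z [-0.034 -0.013 -0.999] F [ 0.5 -0.2 -4. ] w 0.463 q6 -0.75
[-0.0029, -0.0084, 0.0069, 0.0007, 0.0]
[-0.0029, -0.0083, 0.0069, 0.0007, 0.0]
[-0.003, -0.0083, 0.0069, 0.0007, 0.0]
```

>>> send_rows(
  plan=[
    [0,0,0.008,0,0],
    [0,0,0.008,0,0],
    [0,0,0.008,0,0],
    [0,0,0,0,0],
  ],
  squeeze=20,
)

```text
clock: 18.7
eef_pos: [0.543, -0.1381, 0.0409]
ee_rot: [0.436, -3.08, 0.017]
ft_force: [0.5, 0.0, -3.7]
gripper_width: 0.46
```

>>> send_rows(
  plan=[
    [0,0,0.007,0,0],
    [0,0,0.007,0,0],
    [0,0,0,0,0],
  ],
)

```text
clock: 19.0
eef_pos: [0.5453, -0.1382, 0.0355]
ee_rot: [0.437, -3.086, 0.019]
ft_force: [0.0, -0.2, -3.8]
gripper_width: 0.458
```

>>> send_rows(
  plan=[
    [0,0,0.006,0,0],
    [0,0,0.006,0,0],
    [0,0,0,0,0],
  ],
)

```text
clock: 19.3
eef_pos: [0.5494, -0.1376, 0.0337]
ee_rot: [0.441, -3.095, 0.019]
ft_force: [-0.9, -0.8, -5.4]
gripper_width: 0.459
```

>>> send_rows(
  plan=[
    [0.002,0,0.008,0,0],
    [0.002,0,0.008,0,0],
    [0,0,0,0,0],
  ],
)

```text
clock: 19.6
eef_pos: [0.5535, -0.1372, 0.0309]
ee_rot: [0.447, -3.109, 0.019]
ft_force: [0.1, -0.1, -4.9]
gripper_width: 0.46
```

>>> send_rows(
  plan=[
    [0.002,0,0.007,0,0],
    [0.002,0,0.007,0,0],
    [0,0,0,0,0],
  ],
)

```text
clock: 19.9
eef_pos: [0.5571, -0.1372, 0.0282]
ee_rot: [-0.448, 3.096, -0.02]
ft_force: [-0.7, 0.1, -4.7]
gripper_width: 0.46
```

>>> send_rows(
  plan=[
    [0.002,0,0.006,0,0],
    [0,0,0.006,0,0],
    [0,0,0,0,0],
  ],
)

```text
clock: 20.2
eef_pos: [0.5606, -0.1369, 0.0253]
ee_rot: [-0.448, 3.086, -0.019]
ft_force: [-1.1, 0.7, -2.1]
gripper_width: 0.462
```

>>> send_rows(
  plan=[
    [0.003,0,0.006,0,0],
    [0.003,0,0.006,0,0],
    [0,0,0,0,0],
  ],
)

```text
clock: 20.5
eef_pos: [0.5627, -0.138, 0.0226]
ee_rot: [-0.448, 3.073, -0.021]
ft_force: [-2.6, 0.4, -2.1]
gripper_width: 0.458
```

```bash
python3 plan.py;  python3 - <<'E'
from cell import *
from h import *
d=capture("side");u,v=proj(d,(.562,-.137,.03)).astype(int);u-=60;v-=60;print(u,v)
cv2.imwrite("pics/t1.png",cv2.resize(d["frame"][v:v+120,u:u+120],(480,480),interpolation=cv2.INTER_CUBIC))
E
```

```text
20.5 [ 0.5627 -0.138   0.0226] yaw 1.8602 z [ 0.037 -0.008 -0.999] F [-2.6  0.4 -2.1] w 0.458 q6 -0.76
226 251
```

View pics/t1.png

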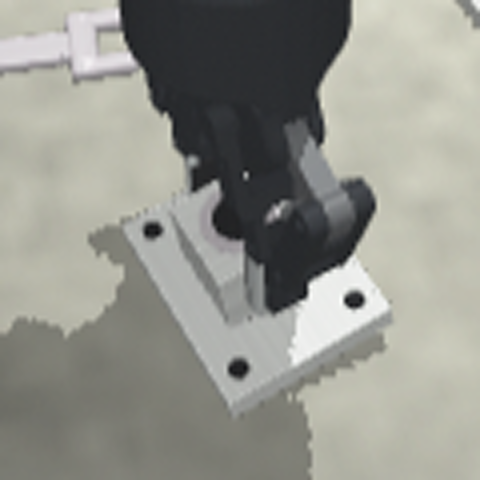

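The plate looks nearly flat on the table. Holes are at (152,231), (238,368) and (354,300) in the crop.

>>> send_rows(
  plan=[
    [0,0,0,0,60],
    [0,0,0,0,80],
    [0,0,0,0,100],
    [0,0,0,0,100],
    [0,0,-0.05,0,100],
    [0,0,-0.05,0,100],
    [0,0,0,0,100],
  ],
)

```text
clock: 21.25
eef_pos: [0.5579, -0.1381, 0.0802]
ee_rot: [-0.446, 3.08, -0.019]
ft_force: [1.1, 0.7, 0.1]
gripper_width: 1.004
```

```bash
python3 - <<'E'
from cell import *
from h import *
d=capture("side");f=lambda u,v:onz(d,(226+(u+.5)/4-.5,251+(v+.5)/4-.5),.012)
a,b,c=f(152,231),f(238,368),f(354,300)
print(a,b,c,np.linalg.norm(a-b),np.linalg.norm(c-b),"ctr",(a+c)/2,"heading x",np.arctan2(*(a-b)[[1,0]]),"heading y",np.arctan2(*(c-b)[[1,0]])+np.pi/2)
# current look, automatic: bright plate blob by side camera
F=d["frame"];u,v=proj(d,(.562,-.137,.012)).astype(int)
s=capture("scene");cv2.imwrite("pics/t2.png",cv2.resize(F[v-60:v+60,u-60:u+60],(480,480),interpolation=cv2.INTER_CUBIC));print(u,v)
E
python3 plan.py
```

```text
[ 0.53119021 -0.11050083  0.012     ] [ 0.55123419 -0.17706308  0.012     ] [ 0.60064098 -0.15774773  0.012     ] 0.06951470905029768 0.053048227852259044 ctr [ 0.5659156  -0.13412428  0.012     ] heading x 1.8632905757083638 heading y 1.943472656117589
286 318
21.35 [ 0.5563 -0.1374  0.0766] yaw 1.8584 z [ 0.028 -0.006 -1.   ] F [-0.9  0.  -0.7] w 0.999 q6 -0.76
```

View pics/t2.png

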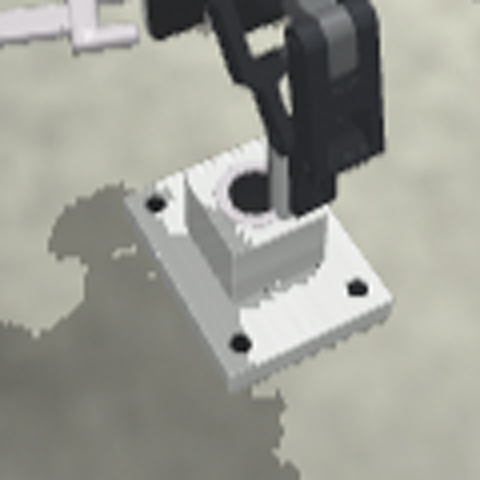

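Flat on the table now, released. Holes are at (156,204), (241,343) and (358,289).

```bash
python3 - <<'E'
from cell import *
from h import *
d=capture("side");f=lambda u,v,z=.012:onz(d,(226+(u+.5)/4-.5,258+(v+.5)/4-.5),z)
a,b,c=f(156,204),f(241,343),f(358,289)
hx=np.arctan2(*(a-b)[[1,0]]);hy=np.arctan2(*(c-b)[[1,0]]);ct=(a+c)/2
print(np.linalg.norm(a-b),np.linalg.norm(c-b),"ctr",ct,f(250,193,.044),"heading x",hx,"y",hy)
s=state()
for r in rows(s,(ct[0],ct[1],.085),(hx-np.pi/2+hy)/2,g=100): print([float(v) for v in r])
E
```

```text
0.06992549247556543 0.049810731196586605 ctr [ 0.56635736 -0.13828152  0.012     ] [ 0.56442998 -0.13753929  0.044     ] heading x 1.8516425701261325 y 0.26878937305723655
[-0.0014, -0.0006, -0.0013, 0.021, 100.0]
[-0.0014, -0.0004, -0.0013, 0.021, 100.0]
[-0.0015, -0.0002, -0.0013, 0.021, 100.0]
[-0.0015, -0.0, -0.0013, 0.021, 100.0]
[-0.0015, 0.0002, -0.0013, 0.021, 100.0]
[-0.0014, 0.0004, -0.0013, 0.021, 100.0]
[-0.0014, 0.0006, -0.0013, 0.021, 100.0]
[-0.0013, 0.0007, -0.0013, 0.021, 100.0]
[-0.0012, 0.0009, -0.0013, 0.021, 100.0]
[-0.001, 0.001, -0.0013, 0.021, 100.0]
[-0.0009, 0.0012, -0.0013, 0.021, 100.0]
[-0.0007, 0.0013, -0.0013, 0.021, 100.0]
```

>>> send_rows(
  plan=[
    [-0.0014,-0.0005,-0.005,0.022,100],
    [-0.0014,-0.0005,-0.005,0.022,100],
    [-0.0014,0,-0.003,0.022,100],
    [-0.0014,0,-0.002,0.022,100],
    [-0.0014,0,-0.002,0.022,100],
    [-0.0014,0.0004,-0.002,0.022,100],
    [-0.0014,0.0006,-0.002,0.022,100],
    [-0.0013,0.0007,-0.002,0.022,100],
    [-0.0012,0.001,-0.002,0.022,100],
    [-0.001,0.001,-0.002,0.022,100],
  ],
)

```text
clock: 22.4
eef_pos: [0.556, -0.1346, 0.0755]
ee_rot: [1.705, 2.636, 0.011]
ft_force: [0.7, 0.3, 0.1]
gripper_width: 1.001
```

>>> send_rows(
  plan=[
    [0,0,0,0.018,100],
    [0,0,0,0.012,100],
    [0,0,0,0,100],
    [0,0,0,0,100],
  ],
)

```text
clock: 22.8
eef_pos: [0.5531, -0.1333, 0.0695]
ee_rot: [-1.955, -2.451, -0.008]
ft_force: [-0.3, 0.5, 0.2]
gripper_width: 1.004
```

```bash
python3 plan.py .5657 -.138 .085 .2745 .04 100
```

```text
22.8 [ 0.5531 -0.1333  0.0695] yaw 0.2242 z [-0.002  0.008 -1.   ] F [-0.3  0.5  0.2] w 1.004 q6 0.88
[-0.0123, 0.0187, -0.0258, -0.008, 100.0]
```

>>> send_rows(
  plan=[
    [-0.006,0.0095,0,-0.004,100],
    [-0.006,0.0095,0,-0.004,100],
    [0,0,0,0,100],
    [0,0,0,0,100],
  ],
)

```text
clock: 23.2
eef_pos: [0.5667, -0.1379, 0.0682]
ee_rot: [-1.88, -2.507, -0.008]
ft_force: [0.6, -0.2, 0.2]
gripper_width: 1.002
```

```bash
python3 plan.py .5657 -.138 .025 .2745 .02 100
```

```text
23.2 [ 0.5667 -0.1379  0.0682] yaw 0.2839 z [-0.003  0.009 -1.   ] F [ 0.6 -0.2  0.2] w 1.002 q6 0.82
[0.0001, -0.0006, 0.024, 0.0005, 100.0]
[0.0001, -0.0006, 0.024, 0.0005, 100.0]
[0.0001, -0.0006, 0.024, 0.0005, 100.0]
```

>>> send_rows(
  plan=[
    [0,-0.001,0.024,0.001,100],
    [0,-0.001,0.024,0.001,100],
    [0,0,0.02,0,100],
    [0,0,0,0,100],
    [0,0,0,0,100],
  ],
)

```text
clock: 23.7
eef_pos: [0.5642, -0.1373, 0.0223]
ee_rot: [-1.896, -2.492, -0.007]
ft_force: [-0.7, 0.3, 0.2]
gripper_width: 1.002
```

```bash
python3 plan.py .5657 -.138 .025 .2745 .02 100
```

```text
23.7 [ 0.5642 -0.1373  0.0223] yaw 0.2703 z [-0.005  0.01  -1.   ] F [-0.7  0.3  0.2] w 1.002 q6 0.83
[-0.0019, 0.0021, -0.0046, -0.0007, 100.0]
```

>>> send_rows(
  plan=[
    [0,0.002,-0.004,0,100],
    [0,0,0,0,0],
    [0,0,0,0,0],
    [0,0,0,0,0],
    [0,0,0,0,0],
    [0,0,0,0,0],
    [0,0,0,0,0],
  ],
  squeeze=35,
)

```text
clock: 24.4
eef_pos: [0.5663, -0.1373, 0.0264]
ee_rot: [-1.897, -2.494, -0.008]
ft_force: [0.3, -0.0, -1.1]
gripper_width: 0.46
```

>>> send_rows(
  plan=[
    [0,0,-0.02,0,0],
    [0,0,-0.04,0,0],
    [0,0,-0.06,0,0],
    [0,0,-0.06,0,0],
    [0,0,-0.06,0,0],
    [0,0,-0.05,0,0],
    [0,0,-0.03,0,0],
    [0,0,0,0,0],
    [0,0,0,0,0],
  ],
)

```text
clock: 25.3
eef_pos: [0.5636, -0.1374, 0.226]
ee_rot: [-1.892, -2.488, -0.006]
ft_force: [-0.6, -0.0, -4.7]
gripper_width: 0.459
```

```bash
python3 plan.py .55 .16 .2 1.839 .035 0
```

```text
25.3 [ 0.5636 -0.1374  0.226 ] yaw 0.2705 z [-0.01   0.013 -1.   ] F [-0.6 -0.  -4.7] w 0.459 q6 0.83
[0.0403, 0.0092, 0.0036, -0.0208, 0.0]
[0.0388, 0.0144, 0.0036, -0.0208, 0.0]
[0.0366, 0.0193, 0.0036, -0.0208, 0.0]
[0.0337, 0.0239, 0.0036, -0.0208, 0.0]
[0.0303, 0.0281, 0.0036, -0.0208, 0.0]
[0.0264, 0.0318, 0.0036, -0.0208, 0.0]
[0.022, 0.035, 0.0036, -0.0208, 0.0]
[0.0173, 0.0376, 0.0036, -0.0208, 0.0]
[0.0122, 0.0395, 0.0036, -0.0208, 0.0]
[0.007, 0.0408, 0.0036, -0.0208, 0.0]
[0.0016, 0.0413, 0.0036, -0.0208, 0.0]
[-0.0038, 0.0412, 0.0036, -0.0208, 0.0]
```

>>> send_rows(
  plan=[
    [0.0403,0.0092,0,-0.0208,0],
    [0.0388,0.0144,0,-0.0208,0],
    [0.0366,0.0193,0,-0.0208,0],
    [0.0337,0.0239,0,-0.0208,0],
    [0.0303,0.0281,0,-0.0208,0],
    [0.0264,0.0318,0,-0.0208,0],
    [0.022,0.035,0,-0.0208,0],
    [0.0173,0.0376,0,-0.0208,0],
    [0.0122,0.0395,0,-0.0208,0],
    [0.007,0.0408,0,-0.0208,0],
  ],
)

```text
clock: 26.3
eef_pos: [0.5391, 0.1179, 0.2114]
ee_rot: [0.08, -3.106, -0.028]
ft_force: [0.4, 0.0, -4.0]
gripper_width: 0.459
```

>>> send_rows(
  plan=[
    [0,0,0,0,0],
    [0,0,0,0,0],
  ],
)

```text
clock: 26.5
eef_pos: [0.5369, 0.1208, 0.2081]
ee_rot: [0.091, -3.101, -0.03]
ft_force: [-0.4, -0.0, -5.1]
gripper_width: 0.456
```

```bash
python3 plan.py .5513 .1705 .16 1.839 .035 0
```

```text
26.5 [0.5369 0.1208 0.2081] yaw 1.6288 z [-0.04   0.018 -0.999] F [-0.4 -0.  -5.1] w 0.456 q6 -0.08
[-0.0096, 0.0271, 0.0267, -0.0112, 0.0]
[-0.0115, 0.0264, 0.0267, -0.0112, 0.0]
[-0.0133, 0.0255, 0.0267, -0.0112, 0.0]
```

```bash
python3 plan.py .5503 .1717 .155 1.839 .025 0
```

```text
26.5 [0.5369 0.1208 0.2081] yaw 1.6288 z [-0.04   0.018 -0.999] F [-0.4 -0.  -5.1] w 0.456 q6 -0.08
[-0.0091, 0.0278, 0.0295, -0.0112, 0.0]
[-0.011, 0.0271, 0.0295, -0.0112, 0.0]
[-0.0129, 0.0263, 0.0295, -0.0112, 0.0]
```

>>> send_rows(
  plan=[
    [-0.0092,0.0278,0.02,-0.0112,0],
    [-0.011,0.0271,0.02,-0.0112,0],
    [-0.013,0.026,0.02,-0.0112,0],
    [0,0,0,0,0],
    [0,0,0,0,0],
    [0,0,0,0,0],
  ],
)

```text
clock: 27.1
eef_pos: [0.5479, 0.1688, 0.1666]
ee_rot: [0.405, -3.071, -0.034]
ft_force: [-0.4, -0.8, -5.5]
gripper_width: 0.455
```

```bash
python3 plan.py .5503 .1717 .145 1.839 .025 0
```

```text
27.1 [0.5479 0.1688 0.1666] yaw 1.8325 z [-0.047  0.016 -0.999] F [-0.4 -0.8 -5.5] w 0.455 q6 -0.2
[-0.0051, 0.0037, 0.036, -0.001, 0.0]
```

>>> send_rows(
  plan=[
    [-0.004,0.002,0.015,-0.001,0],
    [-0.003,0.002,0.015,0,0],
    [0,0,0.01,0,0],
    [0,0,0.01,0,0],
    [0,0,0,0,0],
    [0,0,0,0,0],
  ],
  squeeze=25,
)

```text
clock: 27.7
eef_pos: [0.5504, 0.1709, 0.1342]
ee_rot: [0.408, -3.071, -0.034]
ft_force: [-0.5, -0.6, -4.5]
gripper_width: 0.458
```

```bash
python3 plan.py .5503 .1717 .13 1.839 .025 0
```

```text
27.7 [0.5504 0.1709 0.1342] yaw 1.8342 z [-0.046  0.016 -0.999] F [-0.5 -0.6 -4.5] w 0.458 q6 -0.2
[-0.0001, 0.0013, 0.007, -0.0008, 0.0]
```

>>> send_rows(
  plan=[
    [-0.001,0.001,0.008,0,0],
    [-0.001,0,0.008,0,0],
    [0,0,0,0,0],
  ],
  squeeze=20,
)

```text
clock: 28.0
eef_pos: [0.5498, 0.1719, 0.1277]
ee_rot: [0.408, -3.07, -0.032]
ft_force: [0.4, -0.2, -4.5]
gripper_width: 0.459
```

>>> send_rows(
  plan=[
    [-0.001,0,0.007,0,0],
    [-0.001,0,0.007,0,0],
    [0,0,0,0,0],
  ],
)

```text
clock: 28.3
eef_pos: [0.5488, 0.1719, 0.123]
ee_rot: [0.408, -3.068, -0.029]
ft_force: [-0.7, 1.0, -4.9]
gripper_width: 0.459
```

>>> send_rows(
  plan=[
    [-0.002,0,0.006,0,0],
    [-0.002,0,0.006,0,0],
    [0,0,0,0,0],
  ],
)

```text
clock: 28.6
eef_pos: [0.5483, 0.1718, 0.1188]
ee_rot: [0.407, -3.064, -0.026]
ft_force: [-0.2, -1.0, -2.8]
gripper_width: 0.458
```

>>> send_rows(
  plan=[
    [-0.002,0,0.006,0,0],
    [-0.002,0,0.006,0,0],
  ],
)

```text
clock: 28.8
eef_pos: [0.5477, 0.1718, 0.1136]
ee_rot: [0.406, -3.06, -0.023]
ft_force: [-17.5, -5.2, 14.4]
gripper_width: 0.461
```

>>> send_rows(
  plan=[
    [-0.003,0,0.001,0,0],
  ],
)

```text
clock: 28.9
eef_pos: [0.5477, 0.1718, 0.1135]
ee_rot: [0.405, -3.057, -0.021]
ft_force: [-16.1, -5.6, 11.0]
gripper_width: 0.457
```

>>> send_rows(
  plan=[
    [-0.003,0,0.004,0,0],
  ],
)

```text
clock: 29.0
eef_pos: [0.5475, 0.1718, 0.112]
ee_rot: [0.405, -3.053, -0.019]
ft_force: [-19.3, -5.8, 14.0]
gripper_width: 0.457
```

>>> send_rows(
  plan=[
    [-0.003,0,0.004,0,0],
  ],
)

```text
clock: 29.1
eef_pos: [0.5473, 0.1718, 0.1104]
ee_rot: [0.404, -3.05, -0.017]
ft_force: [-16.2, -5.4, 13.9]
gripper_width: 0.459
```

>>> send_rows(
  plan=[
    [-0.002,0,0.004,0,0],
  ],
)

```text
clock: 29.2
eef_pos: [0.547, 0.1717, 0.1089]
ee_rot: [0.403, -3.047, -0.016]
ft_force: [-14.1, -4.9, 11.4]
gripper_width: 0.462
```

>>> send_rows(
  plan=[
    [-0.002,0,0.004,0,0],
  ],
)

```text
clock: 29.3
eef_pos: [0.5467, 0.1716, 0.1072]
ee_rot: [0.403, -3.045, -0.015]
ft_force: [-14.5, -4.4, 11.1]
gripper_width: 0.458
```

>>> send_rows(
  plan=[
    [-0.002,0,0.004,0,0],
  ],
)

```text
clock: 29.4
eef_pos: [0.5465, 0.1716, 0.1061]
ee_rot: [0.403, -3.043, -0.013]
ft_force: [-18.6, -4.3, 26.3]
gripper_width: 0.457
```

```bash
python3 show.py pics/s8.png; python3 plan.py
```

```text
29.5 [0.5465 0.1716 0.1062] TCP cradle mm [46.6  2.5 26.4] [-16.4  -3.5  15.3]
29.5 [0.5465 0.1716 0.1062] yaw 1.8333 z [-0.073 -0.001 -0.997] F [-16.4  -3.5  15.3] w 0.455 q6 -0.19
```

View pics/s8.png

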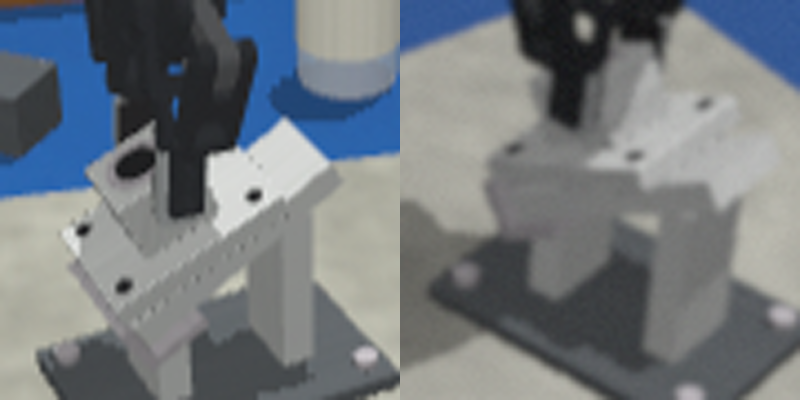

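```bash
python3 meas.py '[[[254,195],[235,156]],[[124,286],[115,150]]]'
```

```text
[0.5877 0.1557 0.1117] 0.0008 [ 80.1 -23.8  13.4]
[0.5259 0.1398 0.0825] 0.0002 [ 10.3 -22.7  20. ]
```

Centre x is about 45, but the low edge sits about 7 mm high, resting on the stop. I'll back it about 8 mm up the slope and lower it again.

>>> send_rows(
  plan=[
    [-0.006,0,-0.006,0,0],
    [-0.008,0,-0.006,0,0],
    [-0.005,0,-0.002,0,0],
    [0,0,0,0,0],
  ],
)

```text
clock: 30.0
eef_pos: [0.5584, 0.1749, 0.1137]
ee_rot: [0.403, -3.042, -0.013]
ft_force: [-5.6, -1.6, 2.1]
gripper_width: 0.458
```

>>> send_rows(
  plan=[
    [-0.001,0,0.004,0,0],
    [-0.001,0,0.004,0,0],
  ],
)

```text
clock: 30.2
eef_pos: [0.5578, 0.1748, 0.1104]
ee_rot: [0.402, -3.038, -0.011]
ft_force: [-11.6, -3.8, 9.8]
gripper_width: 0.457
```

>>> send_rows(
  plan=[
    [-0.001,0,0.004,0,0],
  ],
)

```text
clock: 30.3
eef_pos: [0.5575, 0.1747, 0.1089]
ee_rot: [0.402, -3.037, -0.01]
ft_force: [-11.6, -3.6, 10.4]
gripper_width: 0.463
```

>>> send_rows(
  plan=[
    [0,0,0.004,0,0],
  ],
)

```text
clock: 30.4
eef_pos: [0.5573, 0.1747, 0.108]
ee_rot: [0.402, -3.037, -0.01]
ft_force: [-9.6, -0.9, 19.7]
gripper_width: 0.462
```

>>> send_rows(
  plan=[
    [0,0,0.004,0,0],
  ],
)

```text
clock: 30.5
eef_pos: [0.5573, 0.1747, 0.108]
ee_rot: [0.401, -3.038, -0.009]
ft_force: [-12.3, -2.1, 22.7]
gripper_width: 0.458
```

>>> send_rows(
  plan=[
    [0,0,0.004,0,0],
  ],
)

```text
clock: 30.6
eef_pos: [0.5573, 0.1747, 0.108]
ee_rot: [0.401, -3.039, -0.009]
ft_force: [-10.6, -3.4, 18.2]
gripper_width: 0.461
```

>>> send_rows(
  plan=[
    [0,0,0.004,0,0],
  ],
)

```text
clock: 30.7
eef_pos: [0.5573, 0.1747, 0.108]
ee_rot: [0.401, -3.04, -0.008]
ft_force: [-11.1, -2.1, 16.7]
gripper_width: 0.459
```

```bash
python3 show.py pics/s9.png; python3 plan.py
```

```text
30.8 [0.5574 0.1747 0.108 ] TCP cradle mm [57.3  2.6 22.3] [-11.7  -2.9  17.6]
30.8 [0.5574 0.1747 0.108 ] yaw 1.8326 z [-0.075 -0.005 -0.997] F [-11.7  -2.9  17.6] w 0.455 q6 -0.18
```

View pics/s9.png

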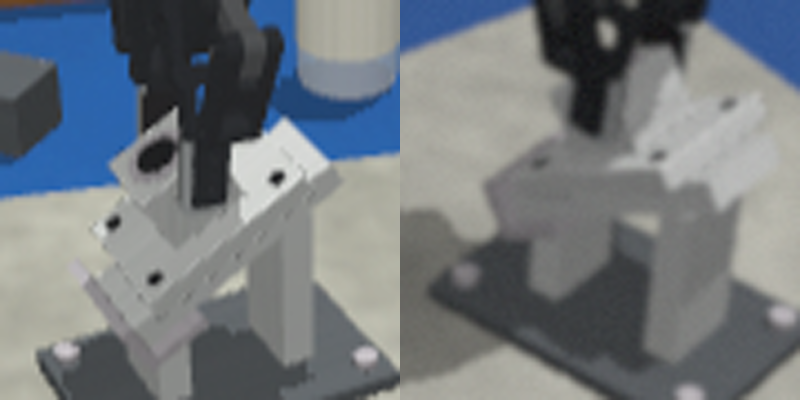

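```bash
python3 meas.py '[[[278,178],[258,156]],[[154,279],[141,163]]]'
```

```text
[0.599  0.1583 0.1176] 0.0012 [ 93.1 -24.3  12.8]
[0.5396 0.1439 0.0819] 0.001 [ 22.3 -22.3  12.3]
```

Now it's flat (n = 12.8 and 12.3) with centre x = 57.7 mm and y ≈ +1.7. Sliding it down the slope, held, towards the stop.

>>> send_rows(
  plan=[
    [0.004,0,0.0024,0,0],
    [0.004,0,0.0024,0,0],
  ],
)

```text
clock: 31.1
eef_pos: [0.5538, 0.1737, 0.1062]
ee_rot: [0.402, -3.043, -0.008]
ft_force: [-0.2, -0.4, -5.2]
gripper_width: 0.461
```

>>> send_rows(
  plan=[
    [0.004,0,0.0025,0,0],
    [0.004,0,0.0025,0,0],
  ],
)

```text
clock: 31.3
eef_pos: [0.5492, 0.1724, 0.1031]
ee_rot: [0.402, -3.044, -0.008]
ft_force: [-1.1, 0.4, 1.4]
gripper_width: 0.46
```

```bash
python3 -c "
from tri2 import *
s=state();print(cr(s['eef_pos']),s['ft_force'])"
```

```text
[47.4  2.6 22.3] [-1.0880888   0.42770099  1.40556837]
```

>>> send_rows(
  plan=[
    [0.0025,0,0.0015,0,0],
    [0,0,0,0,0],
  ],
)

```text
clock: 31.5
eef_pos: [0.5473, 0.1719, 0.102]
ee_rot: [0.402, -3.044, -0.008]
ft_force: [-1.6, 0.1, -0.6]
gripper_width: 0.46
```

>>> send_rows(
  plan=[
    [0,0,0,0,55],
    [0,0,0,0,65],
    [0,0,0,0,80],
    [0,0,0,0,100],
    [0,0,-0.005,0,100],
    [0,0,-0.02,0,100],
    [0,0,-0.03,0,100],
    [0,0,-0.04,0,100],
    [0,0,-0.04,0,100],
    [0,0,0,0,100],
  ],
)

```text
clock: 32.5
eef_pos: [0.5537, 0.1724, 0.1896]
ee_rot: [0.402, -3.046, -0.009]
ft_force: [-0.4, 0.1, 0.6]
gripper_width: 0.999
```

```bash
python3 show.py pics/s10.png; python3 plan.py
```

```text
32.6 [0.5525 0.1723 0.1863] TCP cradle mm [91.8  1.6 92.8] [-0.6 -0.6 -0.4]
32.6 [0.5525 0.1723 0.1863] yaw 1.8328 z [-0.073 -0.004 -0.997] F [-0.6 -0.6 -0.4] w 1.001 q6 -0.19
```

View pics/s10.png

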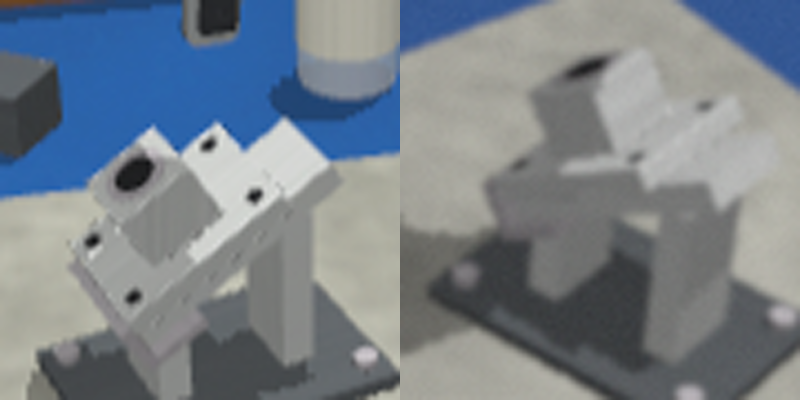

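The plate lies on the bar at the stop, with the gripper clear. Side holes are at (255,195), (133,297) and (209,145), and scene holes at (235,157), (121,163) and (303,104).

```bash
python3 meas.py '[[[255,195],[235,157]],[[133,297],[121,163]],[[209,145],[303,104]]]'; python3 - <<'E'
from cell import *
from h import *
d=capture("side"); a=cv2.imread("pics/side0.png")
D=cv2.absdiff(a,d["frame"]).max(2)
for n,(x0,y0,x1,y1) in dict(carr=(265,230,320,268),spare=(330,225,400,282),wrench=(155,250,264,285)).items(): print(n,(D[y0:y1,x0:x1]>40).sum())
E
```

```text
[0.5882 0.1554 0.1117] 0.0006 [ 80.4 -24.2  13.3]
[0.5293 0.1408 0.0762] 0.0016 [ 10.2 -22.7  12.8]
[0.5751 0.2024 0.1125] 0.0015 [80.7 24.6 14. ]
carr 0
spare 0
wrench 1667
```

```bash
python3 - <<'E'
from cell import *
from h import *
s=capture("scene"); a=cv2.imread("pics/scene0.png")
g=[cv2.Canny(cv2.cvtColor(f,cv2.COLOR_BGR2GRAY)[180:240,228:290],60,150) for f in(a,s["frame"])]
D=cv2.absdiff(a,s["frame"]).max(2)
print("wrench scene diff",(D[180:240,228:290]>40).sum(), "shift",cv2.phaseCorrelate(g[0].astype(np.float32),g[1].astype(np.float32)))
E
```

```text
wrench scene diff 1679 shift ((0.008827334306328538, -0.22802854818683826), 0.6028151502211888)
```

>>> send_rows(
  plan=[
    [0,0,0,0,100],
    [0,0,0,0,100],
  ],
)

```text
clock: 33.0
eef_pos: [0.5504, 0.1721, 0.1826]
ee_rot: [0.401, -3.036, -0.01]
ft_force: [0.1, -0.3, 0.8]
gripper_width: 1.0
```

```bash
python3 -c "
from cell import *
print(sign_off())"
```

```text
the job is handed in; nothing more can be done
None
```

I set the plate on the bar with a long edge at the stop and released it. I then put it down flat on the table, regripped it a quarter turn round, and set it on the bar with a short edge at the stop. I handed the job in at about 33 s; sign-off gave no verdict.

| Check (camera, bar's frame) | Long edge at stop | Short edge at stop |
|---|---|---|
| Distance up the bar (x) | 35.5 mm (35 when seated) | 45.3 mm (45 when seated) |
| Off centre (y) | about −2.4 mm | about +0.5 mm |
| Flange top above the bar | 12.3–12.4 mm (flange is 12) | 12.8–14.0 mm (flange is 12) |
| Skew to the stop | about 0.016 rad | about 0.02 rad |

Both times the gripper was fully open; at the end it was clear above the boss.

- **Seating:** The first try each time left the low edge riding on the stop. The holes measured from the two cameras showed it, so I backed the plate up the slope and re-seated it. One downward step read about 82 N at the wrist, below the 100 N limit.
- **Release:** In the first placement the plate was a few degrees short of flat when I let go. It settled the last few millimetres by itself and slid to the stop.
- **Other parts:** The carriage and spare showed no change in the side view. The wrench area did change in brightness, but its outline shifted by less than 0.3 px in the scene view, so I took that as the arm's shadow.
- **Pictures:** I viewed 17 pictures, well past the budget of 10 and the one or two extra allowed. The re-seating took most of the extra views.

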